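Pack the two-layer sample kit

ROBOT

A 7-joint arm with a two-finger parallel gripper is mounted at the origin on a cart in front of the work surface, level with it; the furniture and walls round the work are solid. World frame = base frame: x ahead of the robot, y to its left, z up, the work surface at z = 0. Lengths are in mm, angles in rad, forces in N, time in s.
With the tool pointing down it reaches from about 400 to 900 mm from the base axis. Payload 5.6 kg.
Tool frame: the origin (TCP) lies between the finger pads; the fingertips stand 14 mm ahead of it and the grasp point (between the pads) lies 5 mm behind it; z points along the fingers, y is the line along which they close (so a half turn about z gives the same grasp; the last joint's range is limited). The gripper opens to 92 mm and grips with 3 to 60 N. Pads are 20 mm wide; open, the fingers measure 128 mm over their backs; the gripper's body (75 mm by 189 mm) begins 69 mm behind the grasp point.
Start: joints at [-1.371, 0.468, -0.012, 1.603, 0.006, 1.071, -0.056], TCP at [156.316, 630.932, 193.692] pointing down, gripper open.
Joint ranges: [-2.53, 2.53], [-0.31, 2.02], [-1.57, 1.55], [0.28, 2.44], [-1.29, 4.43], [0.15, 1.84], [-2.92, 2.92]. Speed limits (rad/s): [2.57, 2.57, 3.14, 3.14, 3.14, 3.14, 3.14].

INTERFACE

Orientations are given as a rotation vector (axis times angle).
In Python, from station import r, grab_frame, calibration, ticket gives the robot as it stands.
- The arm moves only by the tool step_arm, never from a script. Its argument "increments" is a list of rows, each an object with "delta_pos": the shift along the tool's x, y, z in mm, a list of three; "rotation": the turn, a rotation vector about the tool's x, y, z in rad, a list of three; "grip": the opening, from -1 (shut) to 1 (fully open). In form: [{"delta_pos": [x, y, z], "rotation": [ax, ay, az], "grip": grip}, ...]. A call has exactly 10 rows; each row is the pose to reach, as a shift and turn from the pose commanded when the call began, along the tool's axes at that moment; what a row does not reach only later rows make up. A row lasts 1/10 s, in which the tool goes at most 50 mm and 8.59 degrees, less where a joint would pass 70% of its speed; a pose out of reach is approached as far as the arm can. A call with a gripper value outside its range is refused whole. The fingers move at their own pace and stop on an object; "newtons" is the grip in N (left out, the last holds). Time passes only in rows, so rows that repeat a pose let the fingers close, or fill a call up. It gives the time, the measured TCP pose, the force, the opening and the grip force at its end, in the units of the state.
- r.state(): the state, without advancing time (a new reading comes with each control period).
- grab_frame(name): name is "scene" or "side" or "wrist"; returns the picture (400x640x3 uint8, red, green, blue); there is no depth.
- calibration(name): a dict with "mtx" (3x3 intrinsics, pixels), "R" (3x3) and "t" (3): a world point X has camera coordinates R X + t. Camera axes: x right, y down, z forward; pixel columns grow to the right and rows downward; lengths in mm; the calibration is good to about 2 mm. The wrist camera is an equidistant fisheye: a pixel r from the principal point sees the ray r / f radians off the axis. A picture is of the moment at which its call begins: read the wrist's pose just before it. calibration takes no time and is no camera call; for the wrist camera it gives the pose at the moment of the call.
- ticket.close_job(): hands the job in; it is judged then, once.
The state is a dict: "time_s": time; "q": joint angles; "joint_vel": joint speeds; "joint_torque": joint torques, N m; "eef_pos": TCP position; "tool_rot": TCP orientation; "wrist_force": force on the tool from outside, world axes, zero at the start; "ft_torque": the same for the moment, N m; "gripper_width": finger opening in mm; "gripper_force": force on a finger pad.
Only numpy, scipy, OpenCV 4.12 (cv2) and the standard library are available. Lean on these libraries where they do the work, as an engineer would, in place of code of your own. Each camera call takes 0.05 s, during which the arm holds its last target. There are 200 camera calls.

TASK

Pack the grey carrying case: first stand the three blue-capped pots upright on the floor of the case, one in each of its three cells, then lay the orange divider flat on the ledges over them with its lift bar up, and last lay the tin of stirring bars flat inside one of the divider's two recesses. Leave the red-capped pots standing where they are.

Things in the scene. Friction and masses are not known exactly. Their poses are not given: they have to be found in the camera images.
- case: Fixed grey open case, 130 (x) x 212 (y) x 44 mm, walls 6, latches at -x; origin: underside centre, z up (all in mm). Floor at z 4. Three cells, 64 (x) x 50 (y), centred at x 0, y -54, 0, 54, between dark ribs and shoulders, tops at z 14; above them 118 (x) is free. Beyond the end cells, dark ledges 20 deep in y, tops at z 38, carry the divider inside the walls (opening 118 x 200).
- divider: Loose orange plate 104 (x) x 186 (y) x 5 mm, 0.12 kg, flat, bar up; origin: underside centre, z up (all in mm). Black lift bar across the middle: 60 along x, 12 thick in y, top at z 29; grip its 12. Two recesses centred at x 0, y -56 and 56, each 78 (x) x 58 (y), with a rim whose top is at z 9; plate top at z 5. Fits the case either way round, 7 mm play per side.
- tin: Flat whitish-grey rectangular tin of stirring bars, 43 (x) x 63 (y) x 16 mm high, 0.05 kg, lying flat; origin: underside centre, z up. It fits a divider recess with its long side (y) along the recess's long side (divider x).
- blue_pot_1: One of three alike: small round screw-cap sample pot standing upright, white body with a blue cap, 34 mm in diameter, 30 mm tall (the cap is the top 12 mm); origin at the centre of its underside, z up. To be packed; any blue pot may go in any cell.
- blue_pot_2: One of three alike: small round screw-cap sample pot standing upright, white body with a blue cap, 34 mm in diameter, 30 mm tall (the cap is the top 12 mm); origin at the centre of its underside, z up. To be packed; any blue pot may go in any cell.
- blue_pot_3: One of three alike: small round screw-cap sample pot standing upright, white body with a blue cap, 34 mm in diameter, 30 mm tall (the cap is the top 12 mm); origin at the centre of its underside, z up. To be packed; any blue pot may go in any cell.
- red_pot_1: One of two alike: small round screw-cap sample pot standing upright, white body with a red cap, 34 mm in diameter, 30 mm tall (the cap is the top 12 mm); origin at the centre of its underside, z up. Not part of this kit; to be left where it stands.
- red_pot_2: One of two alike: small round screw-cap sample pot standing upright, white body with a red cap, 34 mm in diameter, 30 mm tall (the cap is the top 12 mm); origin at the centre of its underside, z up. Not part of this kit; to be left where it stands.
There are look-alikes about, which are no part of the job. What is shaped like the red_pot_2 but green or turquoise is not meant.

How it is judged (in metres and radians):
On the way, in this order (a step that is already met when the one before it is completed fails the run):
1. the three blue-capped pots stand in the three cells, with the divider not yet fitted (x of blue_pot_1 in the frame of case between -0.032 and 0.032 m and y of blue_pot_1 in the frame of case between -0.08 and 0.08 m and z of blue_pot_1 in the frame of case between 0 and 0.008 m and angle between each of blue_pot_1, blue_pot_2, blue_pot_3's own z axis and vertical below 0.15 rad and x of blue_pot_2 in the frame of case between -0.032 and 0.032 m and y of blue_pot_2 in the frame of case between -0.08 and 0.08 m and z of blue_pot_2 in the frame of case between 0 and 0.008 m and x of blue_pot_3 in the frame of case between -0.032 and 0.032 m and y of blue_pot_3 in the frame of case between -0.08 and 0.08 m and z of blue_pot_3 in the frame of case between 0 and 0.008 m and not ((x of divider in the frame of case between -0.015 and 0.015 m and y of divider in the frame of case between -0.015 and 0.015 m and z of divider in the frame of case between 0.035 and 0.041 m and angle between divider's own z axis and vertical below 0.05 rad))), for 0.2 s.
2. the divider lies flat on the ledges over the three pots, the tin not yet on it (x of blue_pot_1 in the frame of case between -0.032 and 0.032 m and y of blue_pot_1 in the frame of case between -0.08 and 0.08 m and z of blue_pot_1 in the frame of case between 0 and 0.008 m and angle between each of blue_pot_1, blue_pot_2, blue_pot_3's own z axis and vertical below 0.15 rad and x of blue_pot_2 in the frame of case between -0.032 and 0.032 m and y of blue_pot_2 in the frame of case between -0.08 and 0.08 m and z of blue_pot_2 in the frame of case between 0 and 0.008 m and x of blue_pot_3 in the frame of case between -0.032 and 0.032 m and y of blue_pot_3 in the frame of case between -0.08 and 0.08 m and z of blue_pot_3 in the frame of case between 0 and 0.008 m and x of divider in the frame of case between -0.015 and 0.015 m and y of divider in the frame of case between -0.015 and 0.015 m and z of divider in the frame of case between 0.035 and 0.041 m and angle between divider's own z axis and vertical below 0.05 rad and not (x of tin in the frame of divider between -0.015 and 0.015 m and z of tin in the frame of divider between 0.002 and 0.0075 m and angle between tin's own z axis and vertical below 0.06 rad and (y of tin in the frame of divider between 0.041 and 0.071 m or y of tin in the frame of divider between -0.071 and -0.041 m))), for 0.2 s.
At the end, for the whole second after the job is handed in: Blue pots upright on the case floor, one per cell; divider flat on both ledges, bar up (15 mm, 3 mm in height, 0.05 rad); tin flat on the divider inside one recess (15 mm); all released, at rest; red pots standing within 30 mm of their start (x of blue_pot_1 in the frame of case between -0.032 and 0.032 m and y of blue_pot_1 in the frame of case between -0.08 and 0.08 m and z of blue_pot_1 in the frame of case between 0 and 0.008 m and angle between each of blue_pot_1, blue_pot_2, blue_pot_3's own z axis and vertical below 0.15 rad and x of blue_pot_2 in the frame of case between -0.032 and 0.032 m and y of blue_pot_2 in the frame of case between -0.08 and 0.08 m and z of blue_pot_2 in the frame of case between 0 and 0.008 m and x of blue_pot_3 in the frame of case between -0.032 and 0.032 m and y of blue_pot_3 in the frame of case between -0.08 and 0.08 m and z of blue_pot_3 in the frame of case between 0 and 0.008 m and x of divider in the frame of case between -0.015 and 0.015 m and y of divider in the frame of case between -0.015 and 0.015 m and z of divider in the frame of case between 0.035 and 0.041 m and angle between divider's own z axis and vertical below 0.05 rad and x of tin in the frame of divider between -0.015 and 0.015 m and z of tin in the frame of divider between 0.002 and 0.0075 m and angle between tin's own z axis and vertical below 0.06 rad and (y of tin in the frame of divider between 0.041 and 0.071 m or y of tin in the frame of divider between -0.071 and -0.041 m) and linear speed of each of blue_pot_1, blue_pot_2, blue_pot_3, divider, tin below 0.02 m/s and distance of each of red_pot_1, red_pot_2 from where it was at the start of the episode below 0.03 m and angle between each of red_pot_1, red_pot_2's own z axis and vertical below 0.3 rad); the robot touches nothing.
It fails at once if a red-capped pot is moved more than 30 mm or knocked over (not (distance of red_pot_1 from where it was at the start of the episode below 0.03 m) or not (angle between red_pot_1's own z axis and vertical below 0.3 rad) or not (distance of red_pot_2 from where it was at the start of the episode below 0.03 m) or not (angle between red_pot_2's own z axis and vertical below 0.3 rad)).
It also fails if it takes over 122 s, if anything falls off the work surface, if the arm or the gripper's body presses on something with over 40 N, if the wrist force passes 120 N, or if a joint passes its speed limit or range.

## Working session

There is one attempt and no reset: what is moved stays moved. The work goes in short steps, Python scripts to look and compute and a tool call to move; the robot and the scene stay as the last step left them, time stands still between calls to the robot, and variables do not carry over. Pictures are saved under pics/ and viewed, at most 20 in all, crops included, and the job is handed in when it is done.

Besides the shell and the picture viewer there is one more tool, called after "Request:" by a JSON object that holds its "fn" and its "kwargs", one argument or row to a line. step_arm: Moves the arm, as the interface text tells. Its arguments: {"type":"object","properties":{"increments":{"type":"array","items":{"type":"object","properties":{"delta_pos":{"type":"array","items":{"type":"number"}},"rotation":{"type":"array","items":{"type":"number"}},"grip":{"type":"number"}}}},"newtons":{"type":"number"}},"required":["increments"]}

```bash
mkdir -p pics
python3 - <<'E'
from station import r, grab_frame, calibration
import cv2, numpy as np
for n in ["scene","side"]:
    im=grab_frame(n); cv2.imwrite(f"pics/{n}0.png",im[:,:,::-1])
    c=calibration(n); print(n,np.round(c["mtx"],1).tolist(),np.round(-c["R"].T@c["t"]),np.round(c["R"],2).tolist())
im=grab_frame("wrist"); cv2.imwrite("pics/wrist0.png",im[:,:,::-1])
c=calibration("wrist");print(c["mtx"],-c["R"].T@c["t"],c["R"])
a=cv2.imread("pics/scene0.png");b=cv2.imread("pics/side0.png")
s=r.state();print(s)
E
```

```text
scene [[370.9, 0.0, 317.4], [0.0, 370.9, 194.7], [0.0, 0.0, 1.0]] [ 90. 526. 561.] [[-0.78, -0.62, 0.0], [-0.39, 0.49, -0.78], [0.48, -0.61, -0.63]]
side [[491.2, 0.0, 313.7], [0.0, 491.2, 199.5], [0.0, 0.0, 1.0]] [ 286. -982.  493.] [[0.97, -0.22, 0.01], [-0.08, -0.39, -0.92], [0.21, 0.89, -0.39]]
[[309.70691629   0.         318.13534788]
 [  0.         309.70691629 199.34681213]
 [  0.           0.           1.        ]] [ 74.63217725 650.52219319 384.58353321] [[ 0.24058647  0.97062602 -0.00181003]
 [ 0.92715961 -0.22925996  0.29633583]
 [ 0.2872163  -0.07297257 -0.95508209]]
{'time_s': 0.15, 'q': array([-1.37100646,  0.46816588, -0.01160182,  1.60339324,  0.00603122,
        1.07141711, -0.05632416]), 'joint_vel': array([ 0.00068542, -0.00412089, -0.00042403, -0.00288444, -0.00017304,
        0.0004253 , -0.00055221]), 'joint_torque': array([ 7.38523704e-04, -5.20949864e+01, -1.24169487e-02, -2.43976289e+01,
       -5.66492602e-02,  1.52659079e-02,  9.67387996e-05]), 'eef_pos': array([156.22785593, 630.45907812, 192.97284976]), 'tool_rot': array([-3.80550778e-01, -3.11842554e+00,  2.12012646e-03]), 'wrist_force': array([0.43877748, 0.16091103, 0.39838372]), 'ft_torque': array([ 0.06770927, -0.03823237,  0.05785776]), 'gripper_force': 0.0, 'gripper_width': 92.11192169054075}
```

View pics/scene0.png

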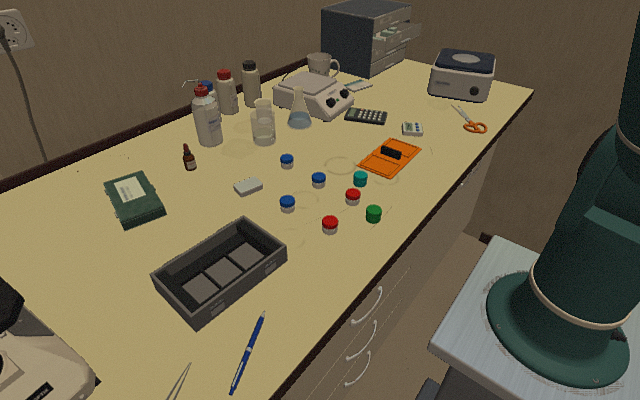

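View pics/side0.png

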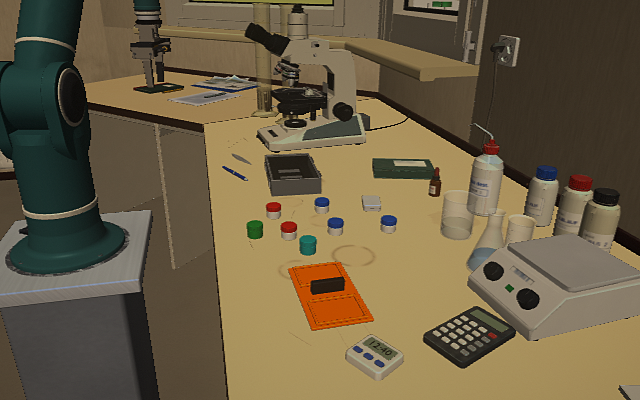

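View pics/wrist0.png

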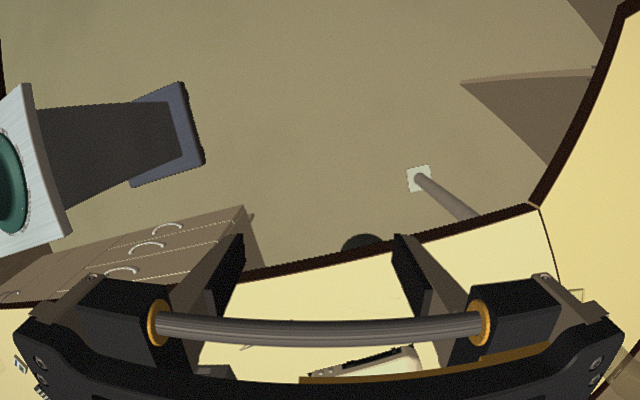

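Scene view: blue caps at (287,160), (318,180) and (287,203); red caps at (353,196) and (330,224). Not meant: green (374,213), turquoise (360,178) and the bottle's blue cap (207,88). The tin is at (248,186); the timer at (412,129) looks like it but has a display. The case is at (220,272) and the divider at (390,157). The side view shows the same things: blue caps at (322,202), (336,223) and (389,220), tin (372,203). I'll measure these and confirm with an enlarged crop.

```bash
cat > h.py <<'E'
import cv2, numpy as np
from station import r, grab_frame, calibration
def ray(c,p):
    p=np.atleast_2d(np.float64(p)); d=np.c_[p,np.ones(len(p))]@np.linalg.inv(c["mtx"]).T@c["R"]
    return -c["R"].T@c["t"], d/np.linalg.norm(d,axis=1)[:,None]
def plane(c,p,z):
    o,d=ray(c,p); return (o+d*((z-o[2])/d[:,2])[:,None])
def tri(c1,p1,c2,p2):
    P=[c["mtx"]@np.c_[c["R"],c["t"]] for c in (c1,c2)]
    X=cv2.triangulatePoints(P[0],P[1],np.float64(p1).reshape(2,1),np.float64(p2).reshape(2,1)); return (X[:3]/X[3]).ravel()
def proj(c,X):
    x=np.atleast_2d(X)@c["R"].T+c["t"]; x=x@c["mtx"].T; return x[:,:2]/x[:,2:]
def blobs(bgr,lo,hi,roi,amin=40):
    m=cv2.inRange(cv2.cvtColor(bgr,cv2.COLOR_BGR2HSV),lo,hi); k=np.zeros_like(m); x0,y0,x1,y1=roi; k[y0:y1,x0:x1]=255; m&=k
    n,l,s,c=cv2.connectedComponentsWithStats(m)
    return [(c[i],s[i,4],(l==i).astype(np.uint8)) for i in range(1,n) if s[i,4]>=amin]
E
python3 - <<'E'
from h import *
C={n:calibration(n) for n in("scene","side")}
I={n:cv2.imread(f"pics/{n}0.png") for n in C}
roi={"scene":(200,120,440,250),"side":(230,180,420,335)}
cols={"blue":((105,120,40),(125,255,255)),"red":((0,170,60),(4,255,255)),"redhi":((172,150,60),(180,255,255)),"orange":((6,200,80),(16,255,255))}
B={}
for k,(lo,hi) in cols.items():
    for n in C:
        B[k,n]=blobs(I[n],lo,hi,roi[n],25); print(k,n,[(np.round(b[0]).tolist(),int(b[1])) for b in B[k,n]])
for k in("blue","red","redhi"):
    for a in B[k,"scene"]:
        for b in B[k,"side"]:
            X=tri(C["scene"],a[0],C["side"],b[0]); e=np.abs(proj(C["scene"],X)-a[0]).max()
            if e<3 and 0<X[2]<60: print(k,np.round(X,1),round(e,1),"planes z24",np.round(plane(C["scene"],a[0],24)[0,:2],1),np.round(plane(C["side"],b[0],24)[0,:2],1))
for n in C:
    m=max(B["orange",n],key=lambda b:b[1])[2]; m=cv2.morphologyEx(m,cv2.MORPH_CLOSE,np.ones((7,7)))
    c=max(cv2.findContours(m,0,1)[0],key=cv2.contourArea)[:,0]
    print("div",n,cv2.minAreaRect(plane(C[n],c,4)[:,:2].astype(np.float32)))
a=cv2.resize(I["scene"][140:340,140:400],None,fx=3,fy=3,interpolation=2)[:600,:780]
cv2.imwrite("pics/cropA.png",a)
b=cv2.resize(I["side"][145:335,230:430],None,fx=3,fy=3,interpolation=2)
cv2.imwrite("pics/cropB.png",b)
E
```

```text
blue scene [([286.0, 159.0], 96), ([318.0, 177.0], 115), ([287.0, 201.0], 140)]
blue side [([322.0, 202.0], 112), ([388.0, 220.0], 139), ([335.0, 223.0], 138)]
red scene [([352.0, 194.0], 117), ([330.0, 222.0], 146)]
red side [([273.0, 207.0], 121), ([288.0, 227.0], 150)]
redhi scene []
redhi side []
orange scene [([389.0, 159.0], 1207)]
orange side [([329.0, 297.0], 3220)]
blue [668.5 -67.5  24.3] 0.6 planes z24 [666.1 -66.6] [670.1 -65.4]
blue [526.1 -19.2  59.2] 2.0 planes z24 [548.2 -53.7] [549.8  64.2]
blue [550.3 -54.5  24.3] 0.5 planes z24 [548.2 -53.7] [551.6 -52.7]
blue [548.6  62.2  24.3] 0.5 planes z24 [546.7  62.6] [549.8  64.2]
red [422.3 -16.5  58.2] 0.3 planes z24 [446.  -53.9] [432.4  58.8]
red [447.3 -54.   24.4] 0.4 planes z24 [446.  -53.9] [448.1 -52.5]
red [431.1  55.9  24.8] 0.6 planes z24 [429.5  55.8] [432.4  58.8]
div scene ((473.2151184082031, -276.120361328125), (102.41091918945312, 187.80291748046875), 2.0299298763275146)
div side ((476.10968017578125, -277.5556640625), (104.15116882324219, 192.8436737060547), 1.421431064605713)
```

View pics/cropA.png

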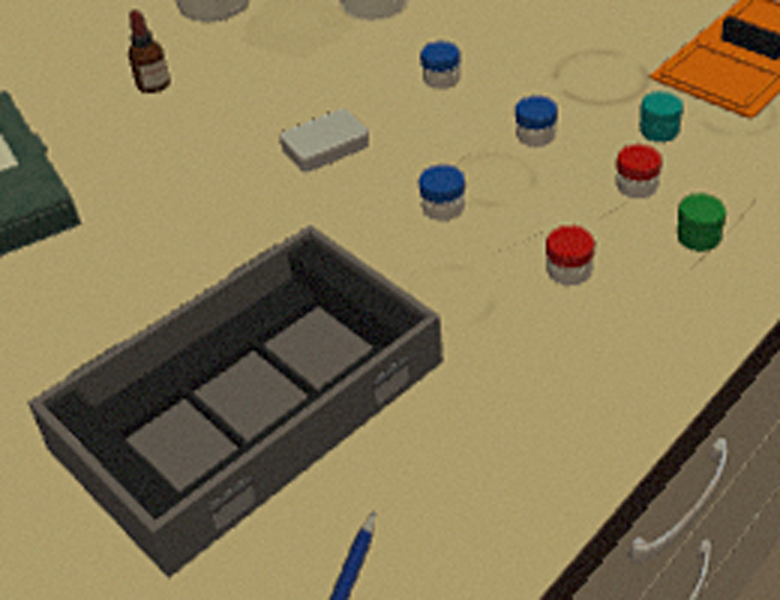

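View pics/cropB.png

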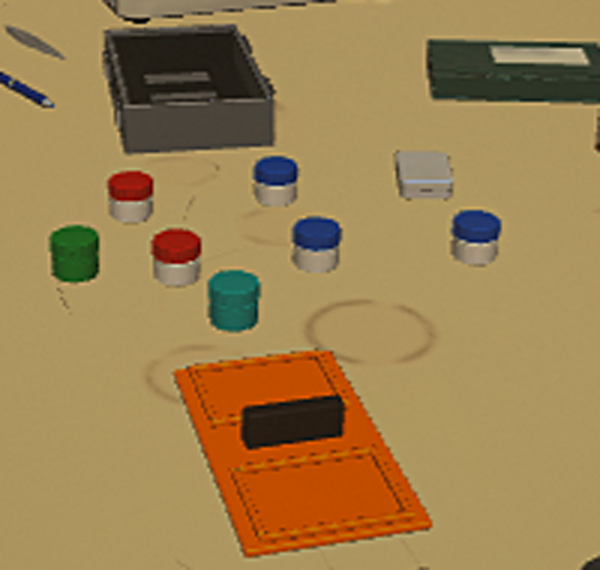

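The crops confirm white bodies under all three blue caps; green and turquoise are solid-coloured. The case rim corners are clear. Next I measure the case, tin and bar.

```bash
cat >> h.py <<'E'
def quad(m):
    c=max(cv2.findContours(m,0,1)[0],key=cv2.contourArea); return c[:,0]
E
python3 - <<'E'
from h import *
C={n:calibration(n) for n in("scene","side")}
I={n:cv2.imread(f"pics/{n}0.png") for n in C}
S={"-x-y":(441,320),"-x+y":(162,531),"+x+y":(32,402),"+x-y":(310,228)}
D={"-x-y":(122,108),"-x+y":(105,32),"+x+y":(237,27),"+x-y":(272,100)}
for k in S:
    a=np.array(S[k])/3+140-.33; b=np.array(D[k])/3+[230,145]-.33
    print(k,np.round(tri(C["scene"],a,C["side"],b),1),np.round(plane(C["scene"],a,44)[0,:2],1),np.round(plane(C["side"],b,44)[0,:2],1))
for p in [(45,1)]: pass
g=cv2.medianBlur(I["scene"],3)
# cell floors: greyish brighter than ribs inside case
for b in blobs(g,(0,0,75),(180,70,140),(178,235,268,306),100):
    print("cell",np.round(b[0]),b[1],np.round(plane(C["scene"],quad(b[2]),4)[:,:2].mean(0),1),cv2.minAreaRect(plane(C["scene"],quad(b[2]),4)[:,:2].astype(np.float32)))
# tin: low saturation
for n,roi in(("scene",(228,172,268,200)),("side",(358,193,385,215))):
    hsv=cv2.cvtColor(I[n],cv2.COLOR_BGR2HSV); 
    for b in blobs(I[n],(0,0,60),(180,70,255),roi,60): print("tin",n,np.round(b[0]),b[1]); 
# tin top corners from crops
S={"a":(282,140),"b":(342,110),"c":(369,134),"d":(304,162)}
D={"a":(398,153),"b":(446,152)}
# crop A corners: a=left,b=top,c=right,d=bottom
P=np.array([S[k] for k in "abcd"])/3+140-.33
Q=np.array([(396,153),(445,152),(452,185),(402,188)])/3+[230,145]-.33
for z in(16,):
  print(np.round(plane(C["scene"],P,z)[:,:2],1).tolist()); print(np.round(plane(C["side"],Q,z)[:,:2],1).tolist())
# divider bar
for n,roi in(("scene",(375,140,405,165)),("side",(305,270,350,300))):
    for b in blobs(I[n],(0,0,0),(180,255,60),roi,30): print("bar",n,np.round(b[0],1),b[1],np.round(plane(C[n],b[0],18)[0],1))
E
```

```text
-x-y [442.3 178.   42.7] [438.8 179.4] [443.1 176.2]
-x+y [455.2 383.1  43.1] [450.9 383.5] [456.7 383.4]
+x+y [586.  377.2  41.8] [581.  378.2] [586.  373.2]
+x-y [571.5 170.5  42.8] [568.1 172. ] [571.8 169. ]
cell [246. 255.] 488 [513.6 221.7] ((513.5153198242188, 221.5041961669922), (46.48793029785156, 55.55530548095703), 86.90389251708984)
cell [234. 282.] 196 [479.4 276.7] ((478.9887390136719, 273.3315124511719), (149.78697204589844, 5.801958084106445), 86.74311828613281)
cell [223. 271.] 556 [516.8 276.5] ((516.9911499023438, 276.2457275390625), (46.56987380981445, 55.21113204956055), 86.673828125)
cell [200. 288.] 563 [520.1 328.6] ((519.7557983398438, 327.4954528808594), (41.35365676879883, 55.692264556884766), 86.45911407470703)
tin scene [248. 186.] 392
tin side [371. 203.] 248
[[690.3, 94.7], [682.8, 35.7], [641.7, 45.0], [655.3, 102.9]]
[[661.8, 98.2], [702.8, 91.8], [685.0, 26.2], [644.1, 28.9]]
bar scene [390.4 152.3] 165 [ 472. -276.   18.]
bar side [327.  285.1] 452 [ 475.5 -278.4   18. ]
```

```bash
cat > go.py <<'E'
import sys, numpy as np
from scipy.spatial.transform import Rotation as Ro
from station import r
# usage: go.py x y z bearing_of_tool_y(rad)
def pl(x,y,z,b):
    s=r.state(); R=Ro.from_rotvec(s["tool_rot"]); p=np.array(s["eef_pos"])
    ty=np.array([np.cos(b),np.sin(b),0]); tz=np.array([0,0,-1.]); T=Ro.from_matrix(np.c_[np.cross(ty,tz),ty,tz])
    print("delta",np.round(R.inv().apply(np.array([x,y,z])-p),1).tolist(),"rot",np.round((R.inv()*T).as_rotvec(),3).tolist(),"t",round(s["time_s"],2),"at",np.round(p,1),"w",round(s["gripper_width"],1),"q7",round(s["q"][6],2))
if __name__=="__main__":
    a=list(map(float,sys.argv[1:]))
    for i in range(0,len(a),4): pl(*a[i:i+4])
E
python3 go.py 549 62 190 -0.06
```

```text
delta [-518.0, -457.3, 3.7] rot [-0.001, 0.001, 1.388] t 0.15 at [156.2 630.5 193. ] w 92.1 q7 -0.06
```

Request:
{"fn": "step_arm", "kwargs": {
  "increments": [
    {"delta_pos": [-37,-32,0],"rotation": [0,0,0.1],"grip": 0.3},
    {"delta_pos": [-74,-65,0],"rotation": [0,0,0.2],"grip": 0.3},
    {"delta_pos": [-111,-98,0],"rotation": [0,0,0.3],"grip": 0.3},
    {"delta_pos": [-148,-131,0],"rotation": [0,0,0.4],"grip": 0.3},
    {"delta_pos": [-185,-163,0],"rotation": [0,0,0.5],"grip": 0.3},
    {"delta_pos": [-222,-196,0],"rotation": [0,0,0.6],"grip": 0.3},
    {"delta_pos": [-259,-229,0],"rotation": [0,0,0.7],"grip": 0.3},
    {"delta_pos": [-296,-261,0],"rotation": [0,0,0.8],"grip": 0.3},
    {"delta_pos": [-333,-294,0],"rotation": [0,0,0.9],"grip": 0.3},
    {"delta_pos": [-370,-327,0],"rotation": [0,0,1.0],"grip": 0.3}
  ],
  "newtons": 15
}}

```text
time_s: 1.15
eef_pos: [437.5, 222.8, 193.8]
tool_rot: [-1.834, -2.551, -0.001]
wrist_force: [0.4, 0.6, -1.0]
gripper_width: 59.7
gripper_force: 0.0
```

```bash
python3 go.py 549 62 140 -0.06
```

```text
delta [-187.9, 54.5, 53.8] rot [0.0, -0.0, 0.384] t 1.15 at [437.5 222.8 193.8] w 59.7 q7 -0.13
```

Request:
{"fn": "step_arm", "kwargs": {
  "increments": [
    {"delta_pos": [-38,11,11],"rotation": [0,0,0.08],"grip": 0.3},
    {"delta_pos": [-76,22,22],"rotation": [0,0,0.16],"grip": 0.3},
    {"delta_pos": [-113,33,32],"rotation": [0,0,0.24],"grip": 0.3},
    {"delta_pos": [-150,44,43],"rotation": [0,0,0.32],"grip": 0.3},
    {"delta_pos": [-188,54.5,54],"rotation": [0,0,0.384],"grip": 0.3},
    {"delta_pos": [-188,54.5,54],"rotation": [0,0,0.384],"grip": 0.3},
    {"delta_pos": [-188,54.5,54],"rotation": [0,0,0.384],"grip": 0.3},
    {"delta_pos": [-188,54.5,54],"rotation": [0,0,0.384],"grip": 0.3},
    {"delta_pos": [-188,54.5,54],"rotation": [0,0,0.384],"grip": 0.3},
    {"delta_pos": [-188,54.5,54],"rotation": [0,0,0.384],"grip": 0.3}
  ]
}}

```text
time_s: 2.15
eef_pos: [548.7, 65.5, 140.1]
tool_rot: [-2.28, -2.161, -0.001]
wrist_force: [-0.1, 0.2, -0.6]
gripper_width: 59.9
gripper_force: 0.0
```

```bash
cat >> h.py <<'E'
def wray(c,p):
    p=np.atleast_2d(np.float64(p)); m=c["mtx"]; v=(p-m[:2,2])/m[0,0]; th=np.linalg.norm(v,axis=1)+1e-9
    d=np.c_[v*(np.sin(th)/th)[:,None],np.cos(th)]@c["R"]; return -c["R"].T@c["t"],d
def wplane(c,p,z):
    o,d=wray(c,p); return o+d*((z-o[2])/d[:,2])[:,None]
def wproj(c,X):
    x=np.atleast_2d(X)@c["R"].T+c["t"]; rr=np.linalg.norm(x[:,:2],axis=1); th=np.arctan2(rr,x[:,2])
    return x[:,:2]/rr[:,None]*(th*c["mtx"][0,0])[:,None]+c["mtx"][:2,2]
def wshot(name):
    c=calibration("wrist"); im=np.ascontiguousarray(grab_frame("wrist")[:,:,::-1]); cv2.imwrite(f"pics/{name}.png",im); return c,im
E
python3 - <<'E'
from h import *
c,im=wshot("w1")
for b in blobs(im,(100,100,30),(128,255,255),(0,0,640,400),80): print("blue",np.round(b[0]),b[1],np.round(wplane(c,b[0],27)[0],1))
E
python3 go.py 549 62 26 -0.06
```

```text
blue [318. 193.] 842 [548.9  61.5  27. ]
blue [325. 288.] 624 [550.8 -54.1  27. ]
blue [428. 283.] 119 [675.  -57.9  27. ]
blue [634. 304.] 205 [1217.8 -218.    27. ]
delta [-3.3, 0.4, 114.0] rot [0.0, -0.001, 0.006] t 2.2 at [548.8  65.2 140. ] w 59.6 q7 -0.01
```

View pics/w1.png

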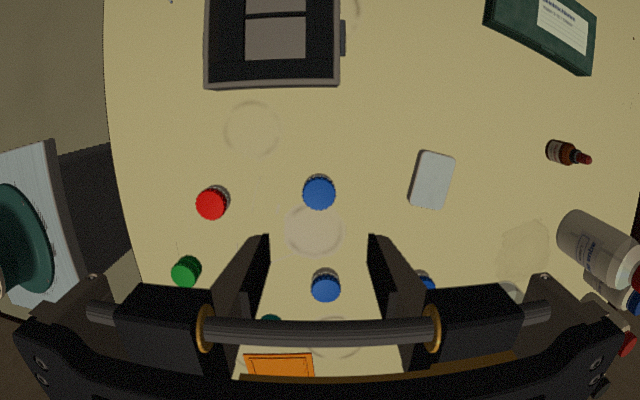

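The wrist picture shows pot 3 at (318,193), pot 2 at (325,288), the tin at (432,180) and the case at the top. It agrees with the triangulation to within 1 mm. Picking pot 3.

Request:
{"fn": "step_arm", "kwargs": {
  "increments": [
    {"delta_pos": [-3.5,0.3,30],"rotation": [0,0,0],"grip": 0.3},
    {"delta_pos": [-3.5,0.3,60],"rotation": [0,0,0],"grip": 0.3},
    {"delta_pos": [-3.5,0.3,90],"rotation": [0,0,0],"grip": 0.3},
    {"delta_pos": [-3.5,0.3,108],"rotation": [0,0,0],"grip": 0.3},
    {"delta_pos": [-3.5,0.3,114],"rotation": [0,0,0],"grip": 0.3},
    {"delta_pos": [-3.5,0.3,114],"rotation": [0,0,0],"grip": 0.3},
    {"delta_pos": [-3.5,0.3,114],"rotation": [0,0,0],"grip": -0.6},
    {"delta_pos": [-3.5,0.3,114],"rotation": [0,0,0],"grip": -0.6},
    {"delta_pos": [-3.5,0.3,114],"rotation": [0,0,0],"grip": -0.6},
    {"delta_pos": [-3.5,0.3,114],"rotation": [0,0,0],"grip": -0.6}
  ],
  "newtons": 15
}}

```text
time_s: 3.2
eef_pos: [549.5, 60.8, 26.4]
tool_rot: [2.282, 2.158, 0.002]
wrist_force: [-0.6, 0.3, -0.1]
gripper_width: 30.2
gripper_force: 0.0
```

Request:
{"fn": "step_arm", "kwargs": {
  "increments": [
    {"delta_pos": [0,0,0],"rotation": [0,0,0],"grip": -0.6},
    {"delta_pos": [0,0,-15],"rotation": [0,0,0],"grip": -0.6},
    {"delta_pos": [0,0,-40],"rotation": [0,0,0],"grip": -0.6},
    {"delta_pos": [0,0,-80],"rotation": [0,0,0],"grip": -0.6},
    {"delta_pos": [30,0,-114],"rotation": [0,0,0],"grip": -0.6},
    {"delta_pos": [60,0,-114],"rotation": [0,0,0],"grip": -0.6},
    {"delta_pos": [90,0,-114],"rotation": [0,0,0],"grip": -0.6},
    {"delta_pos": [90,0,-114],"rotation": [0,0,0],"grip": -0.6},
    {"delta_pos": [90,0,-114],"rotation": [0,0,0],"grip": -0.6},
    {"delta_pos": [90,0,-114],"rotation": [0,0,0],"grip": -0.6}
  ]
}}

```text
time_s: 4.2
eef_pos: [554.2, 149.0, 140.1]
tool_rot: [2.284, 2.156, -0.0]
wrist_force: [-0.3, -0.5, 0.0]
gripper_width: 18.2
gripper_force: 0.0
```

```bash
python3 - <<'E'
from h import *
c,im=wshot("w2")
hsv=cv2.cvtColor(cv2.medianBlur(im,3),cv2.COLOR_BGR2HSV)
P=np.array([[0,0]])
# predicted corners of the case rim and cells in image, from the two-camera estimate
u=np.array([np.cos(-.06),np.sin(-.06)]);v=np.array([-u[1],u[0]]);o=np.array([513.5,277])
f=lambda a,b,z:np.r_[o+a*u+b*v,z]
for y in(-54,0,54):
    Q=wproj(c,[f(a,y+b,4) for a,b in((-32,-25),(32,-25),(32,25),(-32,25))]); print(y,np.round(Q).tolist()); cv2.polylines(im,[np.int32(np.round(Q))],True,(0,0,255),1)
Q=wproj(c,[f(a,b,44) for a,b in((-65,-106),(65,-106),(65,106),(-65,106))]);cv2.polylines(im,[np.int32(np.round(Q))],True,(0,255,0),1)
cv2.imwrite("pics/w2o.png",im)
E
python3 go.py 513.5 277 140 -0.06
```

```text
-54 [[244.0, 142.0], [303.0, 141.0], [303.0, 94.0], [242.0, 96.0]]
0 [[242.0, 92.0], [303.0, 90.0], [303.0, 44.0], [242.0, 47.0]]
54 [[242.0, 43.0], [303.0, 40.0], [303.0, -3.0], [243.0, 0.0]]
delta [125.6, -48.1, -0.1] rot [0.0, 0.001, 0.002] t 4.25 at [554.2 148.8 140. ] w 18.9 q7 -0.15
```

View pics/w2o.png

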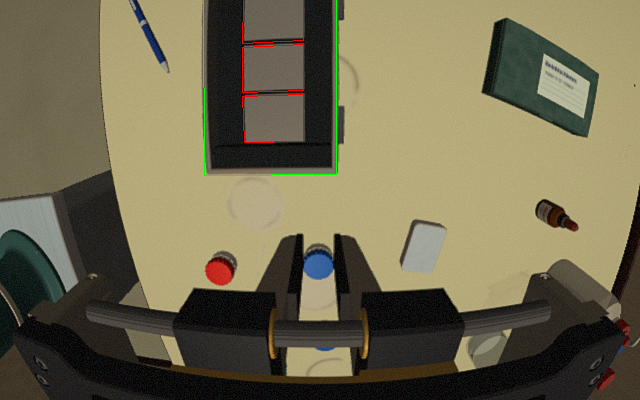

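The case outline fits the prediction. The fingers closed on nothing and the pot still stands at (318,265), so I check where.

Run:
```python
from h import *
c,im=wshot("w3")
for b in blobs(im,(100,100,30),(128,255,255),(200,200,420,380),80): print("blue",np.round(b[0],1),b[1],np.round(wplane(c,b[0],27)[0],1))
s=r.state();print(s["eef_pos"],s["tool_rot"],s["gripper_width"])
C={n:calibration(n) for n in("scene","side")};I={}
for n in C: I[n]=np.ascontiguousarray(grab_frame(n)[:,:,::-1]); cv2.imwrite(f"pics/{n}1.png",I[n])
for n,roi in(("scene",(200,120,440,250)),("side",(230,180,420,335))):
    print(n,[(np.round(b[0],1).tolist(),int(b[1])) for b in blobs(I[n],(105,120,40),(125,255,255),roi,25)])
p=np.array(s["eef_pos"])
from scipy.spatial.transform import Rotation as Ro
R=Ro.from_rotvec(s["tool_rot"]).as_matrix()
for k,d in(("tip",14),("grasp",-5)): print(k,np.round(wproj(c,p+R[:,2]*d)),np.round(proj(C["scene"],p+R[:,2]*d)),np.round(proj(C["side"],p+R[:,2]*d)))
a=cv2.resize(I["side"][100:260,240:440],None,fx=3,fy=3,interpolation=2);cv2.imwrite("pics/cropC.png",a)
```

```text
blue [318. 264.] 702 [549.   62.3  27. ]
[554.22000162 148.91004415 139.93175436] [ 2.28502117e+00  2.15545933e+00 -3.57148325e-04] 18.196899080927373
scene [([286.2, 158.5], 95), ([318.0, 177.4], 115), ([286.6, 201.1], 139)]
side [([321.6, 201.7], 113), ([388.5, 220.1], 139), ([335.2, 222.6], 137)]
tip [[318. 226.]] [[252. 181.]] [[316. 150.]]
grasp [[318. 236.]] [[251. 173.]] [[316. 143.]]
```

View pics/cropC.png

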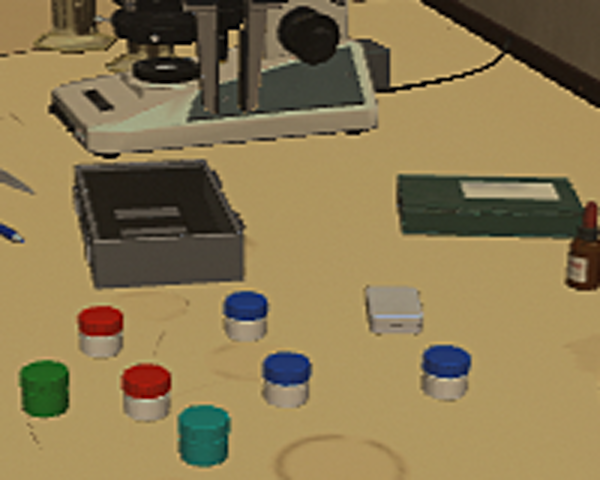

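Run:
```python
from h import *
im=cv2.imread("pics/scene1.png");a=cv2.resize(im[80:240,170:330],None,fx=3.7,fy=3.7,interpolation=2);
b=cv2.resize(cv2.imread("pics/side1.png")[90:170,280:350],None,fx=6,fy=6,interpolation=2)
w=np.zeros((592,592,3),np.uint8);w[:a.shape[0],:a.shape[1]]=a[:592,:592]
w[:]=w; w[0:240,592-210:592]=cv2.resize(b,(210,240))
cv2.imwrite("pics/cropD.png",w); print(a.shape)
```

```text
(592, 592, 3)
```

View pics/cropD.png

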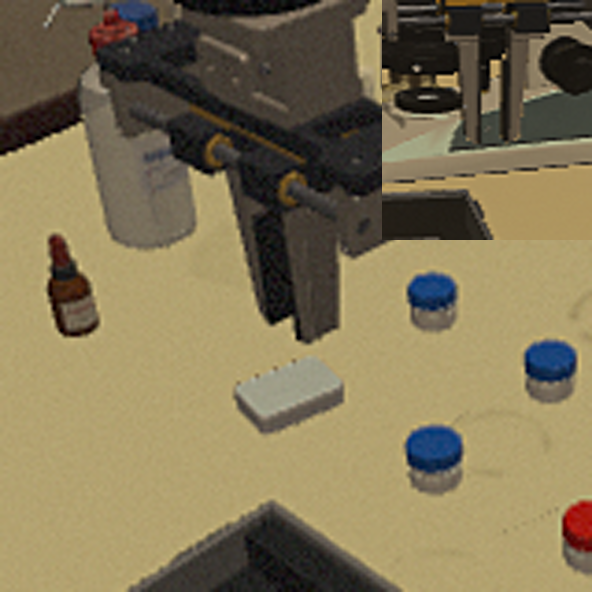

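```bash
python3 - <<'E'
from h import *
C={n:calibration(n) for n in("scene","side")}
print(tri(C["scene"],(250,168),C["side"],(317,137)))
c=calibration("wrist")
for d in (0,10,20,30,40): print(d, np.round(wproj(c,[554.2,148.9,126+d])))
E
python3 go.py 549 62 60 -0.06
```

```text
[555.98145996 148.35266679 158.84429273]
0 [[318. 226.]]
10 [[318. 232.]]
20 [[318. 238.]]
30 [[318. 245.]]
40 [[318. 252.]]
delta [-87.4, -0.2, 79.8] rot [0.0, 0.0, 0.002] t 4.4 at [554.2 149.3 139.8] w 18.2 q7 -0.15
```

The fingertips triangulate to z≈159 with the TCP reported at 140. That puts them about 19 mm behind the reported TCP, not 14 ahead, so the first grasp closed above the pot. I go lower and measure the tips near the pot before closing.

Request:
{"fn": "step_arm", "kwargs": {
  "increments": [
    {"delta_pos": [-30,0,0],"rotation": [0,0,0],"grip": 0.3},
    {"delta_pos": [-60,0,10],"rotation": [0,0,0],"grip": 0.3},
    {"delta_pos": [-87,-0.2,20],"rotation": [0,0,0],"grip": 0.3},
    {"delta_pos": [-87,-0.2,50],"rotation": [0,0,0],"grip": 0.3},
    {"delta_pos": [-87,-0.2,80],"rotation": [0,0,0],"grip": 0.3},
    {"delta_pos": [-87,-0.2,105],"rotation": [0,0,0],"grip": 0.3},
    {"delta_pos": [-87,-0.2,120],"rotation": [0,0,0],"grip": 0.3},
    {"delta_pos": [-87,-0.2,128],"rotation": [0,0,0],"grip": 0.3},
    {"delta_pos": [-87,-0.2,128],"rotation": [0,0,0],"grip": 0.3},
    {"delta_pos": [-87,-0.2,128],"rotation": [0,0,0],"grip": 0.3}
  ]
}}

```text
time_s: 5.4
eef_pos: [549.8, 63.6, 12.5]
tool_rot: [2.283, 2.157, 0.002]
wrist_force: [-0.4, -0.2, -0.5]
gripper_width: 59.8
gripper_force: 0.0
```

```bash
python3 - <<'E'
from h import *
C={n:calibration(n) for n in("scene","side")};I={}
for n in C: I[n]=np.ascontiguousarray(grab_frame(n)[:,:,::-1]); cv2.imwrite(f"pics/{n}2.png",I[n])
a=cv2.resize(I["scene"][140:230,240:330],None,fx=4.4,fy=4.4,interpolation=2)
b=cv2.resize(I["side"][140:230,280:370],None,fx=4.4,fy=4.4,interpolation=2)
cv2.imwrite("pics/cropE.png",np.hstack([a,b])); print(a.shape)
E
python3 go.py 549 62 -7 -0.06
```

```text
(396, 396, 3)
delta [-1.9, -0.9, 19.8] rot [0.002, -0.001, 0.004] t 5.5 at [550.   63.8  12.8] w 59.5 q7 0.11
```

View pics/cropE.png

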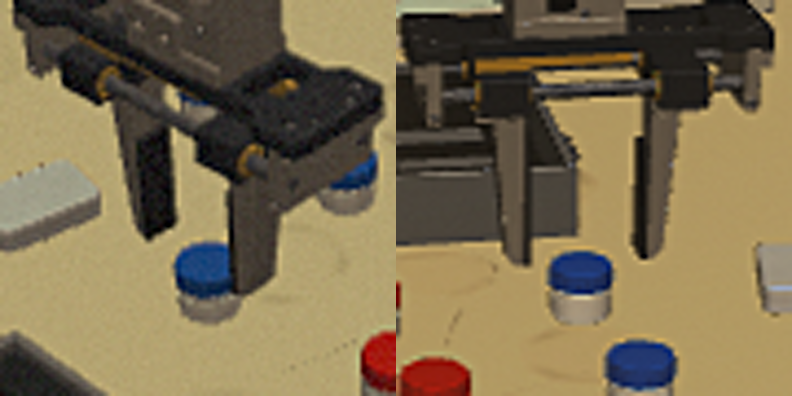

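The tips sit level with the pot's top (about z 29) at a reported TCP of 12.5, so the tip offset is about +17. Now I descend to TCP -6 and grip.

Request:
{"fn": "step_arm", "kwargs": {
  "increments": [
    {"delta_pos": [-1.9,-0.7,5],"rotation": [0,0,0],"grip": 0.3},
    {"delta_pos": [-1.9,-0.7,10],"rotation": [0,0,0],"grip": 0.3},
    {"delta_pos": [-1.9,-0.7,15],"rotation": [0,0,0],"grip": 0.3},
    {"delta_pos": [-1.9,-0.7,18],"rotation": [0,0,0],"grip": 0.3},
    {"delta_pos": [-1.9,-0.7,18.5],"rotation": [0,0,0],"grip": 0.3},
    {"delta_pos": [-1.9,-0.7,18.5],"rotation": [0,0,0],"grip": -0.6},
    {"delta_pos": [-1.9,-0.7,18.5],"rotation": [0,0,0],"grip": -0.6},
    {"delta_pos": [-1.9,-0.7,18.5],"rotation": [0,0,0],"grip": -0.6},
    {"delta_pos": [-1.9,-0.7,18.5],"rotation": [0,0,0],"grip": -0.6},
    {"delta_pos": [-1.9,-0.7,18.5],"rotation": [0,0,0],"grip": -0.6}
  ],
  "newtons": 15
}}

```text
time_s: 6.5
eef_pos: [548.4, 61.8, -6.6]
tool_rot: [2.283, 2.158, 0.001]
wrist_force: [-0.1, 0.2, 0.6]
gripper_width: 33.4
gripper_force: 15.0
```

```bash
python3 go.py 516.7 331 90 -0.06 516.7 331 -1 -0.06
```

```text
delta [267.0, -46.7, -96.6] rot [0.0, -0.0, 0.004] t 6.5 at [548.4  61.8  -6.6] w 33.4 q7 0.13
delta [267.0, -46.8, -5.6] rot [0.0, -0.0, 0.004] t 6.5 at [548.4  61.8  -6.6] w 33.4 q7 0.13
```

Request:
{"fn": "step_arm", "kwargs": {
  "increments": [
    {"delta_pos": [0,0,-30],"rotation": [0,0,0],"grip": -0.6},
    {"delta_pos": [15,-2,-65],"rotation": [0,0,0],"grip": -0.6},
    {"delta_pos": [50,-8,-90],"rotation": [0,0,0],"grip": -0.6},
    {"delta_pos": [95,-16,-96],"rotation": [0,0,0],"grip": -0.6},
    {"delta_pos": [140,-24,-96],"rotation": [0,0,0],"grip": -0.6},
    {"delta_pos": [185,-32,-96],"rotation": [0,0,0],"grip": -0.6},
    {"delta_pos": [228,-40,-96],"rotation": [0,0,0],"grip": -0.6},
    {"delta_pos": [258,-45,-96],"rotation": [0,0,0],"grip": -0.6},
    {"delta_pos": [267,-46.5,-96],"rotation": [0,0,0],"grip": -0.6},
    {"delta_pos": [267,-46.5,-96],"rotation": [0,0,0],"grip": -0.6}
  ]
}}

```text
time_s: 7.5
eef_pos: [516.1, 331.9, 88.8]
tool_rot: [2.28, 2.161, -0.001]
wrist_force: [0.6, 0.2, -0.1]
gripper_width: 33.4
gripper_force: 15.0
```

Request:
{"fn": "step_arm", "kwargs": {
  "increments": [
    {"delta_pos": [0,0,0],"rotation": [0,0,0],"grip": -0.6},
    {"delta_pos": [0,0,25],"rotation": [0,0,0],"grip": -0.6},
    {"delta_pos": [0,0,50],"rotation": [0,0,0],"grip": -0.6},
    {"delta_pos": [0,0,70],"rotation": [0,0,0],"grip": -0.6},
    {"delta_pos": [0,0,82],"rotation": [0,0,0],"grip": -0.6},
    {"delta_pos": [0,0,88],"rotation": [0,0,0],"grip": -0.6},
    {"delta_pos": [0,0,91],"rotation": [0,0,0],"grip": -0.6},
    {"delta_pos": [0,0,91],"rotation": [0,0,0],"grip": -0.6},
    {"delta_pos": [0,0,91],"rotation": [0,0,0],"grip": -0.6},
    {"delta_pos": [0,0,91],"rotation": [0,0,0],"grip": -0.6}
  ]
}}

```text
time_s: 8.5
eef_pos: [517.2, 331.3, -1.0]
tool_rot: [2.283, 2.158, 0.002]
wrist_force: [-0.2, 0.2, -0.5]
gripper_width: 33.4
gripper_force: 15.0
```

```bash
python3 go.py 516.7 331 -1.5 -0.06
python3 - <<'E'
from h import *
print(r.state()["wrist_force"],r.state()["gripper_force"])
E
```

```text
delta [-0.3, -0.5, 0.5] rot [0.001, -0.001, 0.004] t 8.5 at [517.2 331.3  -1. ] w 33.4 q7 -0.36
[-0.18113571  0.15443707 -0.50210452] 14.999964237213135
```

Request:
{"fn": "step_arm", "kwargs": {
  "increments": [
    {"delta_pos": [0,0,1],"rotation": [0,0,0],"grip": -0.6},
    {"delta_pos": [0,0,1.2],"rotation": [0,0,0],"grip": 0.0},
    {"delta_pos": [0,0,1.2],"rotation": [0,0,0],"grip": 0.3},
    {"delta_pos": [0,0,1.2],"rotation": [0,0,0],"grip": 0.3},
    {"delta_pos": [0,0,1.2],"rotation": [0,0,0],"grip": 0.3},
    {"delta_pos": [0,0,-5],"rotation": [0,0,0],"grip": 0.3},
    {"delta_pos": [0,0,-25],"rotation": [0,0,0],"grip": 0.3},
    {"delta_pos": [0,0,-55],"rotation": [0,0,0],"grip": 0.3},
    {"delta_pos": [0,0,-90],"rotation": [0,0,0],"grip": 0.3},
    {"delta_pos": [0,0,-90],"rotation": [0,0,0],"grip": 0.3}
  ]
}}

```text
time_s: 9.5
eef_pos: [520.0, 332.7, 93.4]
tool_rot: [2.283, 2.157, 0.014]
wrist_force: [0.5, -0.2, -0.1]
gripper_width: 59.9
gripper_force: 0.0
```

```bash
python3 go.py 550.6 -54.3 80 -0.06
```

```text
delta [-384.7, 52.3, 11.5] rot [0.007, -0.006, 0.004] t 9.5 at [520.  332.7  93.4] w 59.9 q7 -0.42
```

Request:
{"fn": "step_arm", "kwargs": {
  "increments": [
    {"delta_pos": [-30,4,0],"rotation": [0,0,0],"grip": 0.3},
    {"delta_pos": [-72,10,0],"rotation": [0,0,0],"grip": 0.3},
    {"delta_pos": [-115,16,0],"rotation": [0,0,0],"grip": 0.3},
    {"delta_pos": [-158,22,0],"rotation": [0,0,0],"grip": 0.3},
    {"delta_pos": [-200,28,0],"rotation": [0,0,0],"grip": 0.3},
    {"delta_pos": [-242,34,0],"rotation": [0,0,0],"grip": 0.3},
    {"delta_pos": [-285,40,0],"rotation": [0,0,0],"grip": 0.3},
    {"delta_pos": [-327,46,0],"rotation": [0,0,0],"grip": 0.3},
    {"delta_pos": [-365,50,5],"rotation": [0,0,0],"grip": 0.3},
    {"delta_pos": [-385,52,10],"rotation": [0,0,0],"grip": 0.3}
  ]
}}

```text
time_s: 10.5
eef_pos: [546.9, -60.6, 78.4]
tool_rot: [2.287, 2.152, -0.001]
wrist_force: [-0.4, 0.9, 0.9]
gripper_width: 60.3
gripper_force: 0.0
```

```bash
python3 - <<'E'
from h import *
c,im=wshot("w4")
for b in blobs(im,(100,100,30),(128,255,255),(200,100,420,380),80): print("blue",np.round(b[0],1),b[1],np.round(wplane(c,b[0],27)[0],1))
E
python3 go.py 550.6 -54.3 -6.6 -0.06
```

```text
blue [322.3 202.6] 1310 [550.7 -55.4  27. ]
delta [9.4, 3.7, 84.3] rot [0.0, 0.003, -0.003] t 10.55 at [546.3 -63.2  77.7] w 59.7 q7 0.28
```

Request:
{"fn": "step_arm", "kwargs": {
  "increments": [
    {"delta_pos": [0,2,0],"rotation": [0,0,0],"grip": 0.3},
    {"delta_pos": [0,2,10],"rotation": [0,0,0],"grip": 0.3},
    {"delta_pos": [0,2,25],"rotation": [0,0,0],"grip": 0.3},
    {"delta_pos": [0,2,40],"rotation": [0,0,0],"grip": 0.3},
    {"delta_pos": [0,2,45],"rotation": [0,0,0],"grip": 0.3},
    {"delta_pos": [0,2,45],"rotation": [0,0,0],"grip": 0.3},
    {"delta_pos": [0,2,45],"rotation": [0,0,0],"grip": 0.3},
    {"delta_pos": [0,2,45],"rotation": [0,0,0],"grip": 0.3},
    {"delta_pos": [0,2,45],"rotation": [0,0,0],"grip": 0.3},
    {"delta_pos": [0,2,45],"rotation": [0,0,0],"grip": 0.3}
  ]
}}

```text
time_s: 11.55
eef_pos: [549.4, -56.5, 33.6]
tool_rot: [2.283, 2.158, 0.001]
wrist_force: [0.1, 0.6, -0.1]
gripper_width: 59.4
gripper_force: 0.0
```

```bash
python3 go.py 550.7 -54.8 -6.6 -0.06
```

```text
delta [1.7, 1.1, 40.2] rot [0.001, -0.0, 0.004] t 11.55 at [549.4 -56.5  33.6] w 59.4 q7 0.32
```

Request:
{"fn": "step_arm", "kwargs": {
  "increments": [
    {"delta_pos": [1.7,1,10],"rotation": [0,0,0],"grip": 0.3},
    {"delta_pos": [1.7,1,22],"rotation": [0,0,0],"grip": 0.3},
    {"delta_pos": [1.7,1,34],"rotation": [0,0,0],"grip": 0.3},
    {"delta_pos": [1.7,1,39],"rotation": [0,0,0],"grip": 0.3},
    {"delta_pos": [1.7,1,40],"rotation": [0,0,0],"grip": 0.3},
    {"delta_pos": [1.7,1,40],"rotation": [0,0,0],"grip": 0.3},
    {"delta_pos": [1.7,1,40],"rotation": [0,0,0],"grip": -0.6},
    {"delta_pos": [1.7,1,40],"rotation": [0,0,0],"grip": -0.6},
    {"delta_pos": [1.7,1,40],"rotation": [0,0,0],"grip": -0.6},
    {"delta_pos": [1.7,1,40],"rotation": [0,0,0],"grip": -0.6}
  ]
}}

```text
time_s: 12.55
eef_pos: [550.5, -54.8, -6.5]
tool_rot: [2.283, 2.158, 0.001]
wrist_force: [0.1, -1.0, 1.2]
gripper_width: 33.0
gripper_force: 15.0
```

```bash
python3 go.py 513.5 277 90 -0.06
```

```text
delta [329.2, -55.4, -96.5] rot [0.001, -0.0, 0.004] t 12.55 at [550.5 -54.8  -6.5] w 33.0 q7 0.36
```

Request:
{"fn": "step_arm", "kwargs": {
  "increments": [
    {"delta_pos": [0,0,-30],"rotation": [0,0,0],"grip": -0.6},
    {"delta_pos": [15,-2,-65],"rotation": [0,0,0],"grip": -0.6},
    {"delta_pos": [50,-8,-90],"rotation": [0,0,0],"grip": -0.6},
    {"delta_pos": [95,-16,-96],"rotation": [0,0,0],"grip": -0.6},
    {"delta_pos": [140,-24,-96],"rotation": [0,0,0],"grip": -0.6},
    {"delta_pos": [185,-31,-96],"rotation": [0,0,0],"grip": -0.6},
    {"delta_pos": [230,-39,-96],"rotation": [0,0,0],"grip": -0.6},
    {"delta_pos": [275,-46,-96],"rotation": [0,0,0],"grip": -0.6},
    {"delta_pos": [315,-53,-96],"rotation": [0,0,0],"grip": -0.6},
    {"delta_pos": [329,-55.4,-96],"rotation": [0,0,0],"grip": -0.6}
  ]
}}

```text
time_s: 13.55
eef_pos: [511.6, 282.3, 89.0]
tool_rot: [-2.274, -2.165, -0.002]
wrist_force: [-0.6, -0.3, 0.0]
gripper_width: 33.7
gripper_force: 15.0
```

Request:
{"fn": "step_arm", "kwargs": {
  "increments": [
    {"delta_pos": [0,0,0],"rotation": [0,0,0],"grip": -0.6},
    {"delta_pos": [0,0,0],"rotation": [0,0,0],"grip": -0.6},
    {"delta_pos": [0,0,20],"rotation": [0,0,0],"grip": -0.6},
    {"delta_pos": [0,0,40],"rotation": [0,0,0],"grip": -0.6},
    {"delta_pos": [0,0,60],"rotation": [0,0,0],"grip": -0.6},
    {"delta_pos": [0,0,76],"rotation": [0,0,0],"grip": -0.6},
    {"delta_pos": [0,0,86],"rotation": [0,0,0],"grip": -0.6},
    {"delta_pos": [0,0,90],"rotation": [0,0,0],"grip": -0.6},
    {"delta_pos": [0,0,90],"rotation": [0,0,0],"grip": -0.6},
    {"delta_pos": [0,0,90],"rotation": [0,0,0],"grip": -0.6}
  ]
}}

```text
time_s: 14.55
eef_pos: [513.9, 276.8, -0.2]
tool_rot: [2.283, 2.158, 0.002]
wrist_force: [0.8, 0.4, 0.1]
gripper_width: 33.1
gripper_force: 15.0
```

```bash
python3 go.py 513.5 277 -2.2 -0.06
```

```text
delta [0.2, -0.4, 2.0] rot [0.001, -0.001, 0.004] t 14.55 at [ 5.139e+02  2.768e+02 -2.000e-01] w 33.1 q7 -0.27
```

Request:
{"fn": "step_arm", "kwargs": {
  "increments": [
    {"delta_pos": [0,0,1.5],"rotation": [0,0,0],"grip": -0.6},
    {"delta_pos": [0,0,2],"rotation": [0,0,0],"grip": 0.0},
    {"delta_pos": [0,0,2],"rotation": [0,0,0],"grip": 0.3},
    {"delta_pos": [0,0,2],"rotation": [0,0,0],"grip": 0.3},
    {"delta_pos": [0,0,2],"rotation": [0,0,0],"grip": 0.3},
    {"delta_pos": [0,0,-5],"rotation": [0,0,0],"grip": 0.3},
    {"delta_pos": [0,0,-25],"rotation": [0,0,0],"grip": 0.3},
    {"delta_pos": [0,0,-55],"rotation": [0,0,0],"grip": 0.3},
    {"delta_pos": [0,0,-85],"rotation": [0,0,0],"grip": 0.3},
    {"delta_pos": [0,0,-90],"rotation": [0,0,0],"grip": 0.3}
  ]
}}

```text
time_s: 15.55
eef_pos: [515.6, 277.8, 93.1]
tool_rot: [2.283, 2.157, 0.01]
wrist_force: [0.7, 1.0, -0.6]
gripper_width: 59.5
gripper_force: 0.0
```

```bash
python3 go.py 668.5 -67.5 75 -0.06
```

```text
delta [-336.2, 172.0, 17.6] rot [0.005, -0.004, 0.004] t 15.55 at [515.6 277.8  93.1] w 59.5 q7 -0.34
```

Request:
{"fn": "step_arm", "kwargs": {
  "increments": [
    {"delta_pos": [-30,15,0],"rotation": [0,0,0],"grip": 0.3},
    {"delta_pos": [-70,36,0],"rotation": [0,0,0],"grip": 0.3},
    {"delta_pos": [-110,57,0],"rotation": [0,0,0],"grip": 0.3},
    {"delta_pos": [-150,77,0],"rotation": [0,0,0],"grip": 0.3},
    {"delta_pos": [-190,98,0],"rotation": [0,0,0],"grip": 0.3},
    {"delta_pos": [-230,118,0],"rotation": [0,0,0],"grip": 0.3},
    {"delta_pos": [-270,139,0],"rotation": [0,0,0],"grip": 0.3},
    {"delta_pos": [-310,160,5],"rotation": [0,0,0],"grip": 0.3},
    {"delta_pos": [-330,170,10],"rotation": [0,0,0],"grip": 0.3},
    {"delta_pos": [-335,173,16],"rotation": [0,0,0],"grip": 0.3}
  ]
}}

```text
time_s: 16.55
eef_pos: [667.4, -71.9, 72.7]
tool_rot: [2.287, 2.151, -0.002]
wrist_force: [-0.2, 0.7, 0.2]
gripper_width: 59.7
gripper_force: 0.0
```

Request:
{"fn": "step_arm", "kwargs": {
  "increments": [
    {"delta_pos": [0,0,0],"rotation": [0,0,0],"grip": 0.3},
    {"delta_pos": [0,0,10],"rotation": [0,0,0],"grip": 0.3},
    {"delta_pos": [0,0,25],"rotation": [0,0,0],"grip": 0.3},
    {"delta_pos": [0,0,40],"rotation": [0,0,0],"grip": 0.3},
    {"delta_pos": [0,0,40],"rotation": [0,0,0],"grip": 0.3},
    {"delta_pos": [0,0,40],"rotation": [0,0,0],"grip": 0.3},
    {"delta_pos": [0,0,40],"rotation": [0,0,0],"grip": 0.3},
    {"delta_pos": [0,0,40],"rotation": [0,0,0],"grip": 0.3},
    {"delta_pos": [0,0,40],"rotation": [0,0,0],"grip": 0.3},
    {"delta_pos": [0,0,40],"rotation": [0,0,0],"grip": 0.3}
  ]
}}

```text
time_s: 17.55
eef_pos: [667.6, -67.4, 33.6]
tool_rot: [2.283, 2.158, 0.001]
wrist_force: [0.8, -0.4, -0.8]
gripper_width: 59.8
gripper_force: 0.0
```

```bash
python3 - <<'E'
from h import *
c,im=wshot("w5")
for b in blobs(im,(100,100,30),(128,255,255),(200,100,420,380),80): print("blue",np.round(b[0],1),b[1],np.round(wplane(c,b[0],27)[0],1))
for b in blobs(im,(0,0,120),(180,50,255),(130,60,420,260),800):
    q=quad(b[2]);print("tin",np.round(b[0]),b[1],cv2.minAreaRect(wplane(c,q,16)[:,:2].astype(np.float32)))
E
python3 go.py 668.5 -67.5 -6.5 -0.06
```

```text
blue [319.7 229.4] 1869 [668.6 -67.2  27. ]
tin [314.  69.] 1180 ((669.8631591796875, 40.321510314941406), (15.326935768127441, 43.076438903808594), 86.49653625488281)
delta [0.0, 1.0, 40.0] rot [0.001, -0.0, 0.004] t 17.6 at [667.4 -67.5  33.5] w 60.0 q7 0.31
```

Request:
{"fn": "step_arm", "kwargs": {
  "increments": [
    {"delta_pos": [0,1,10],"rotation": [0,0,0],"grip": 0.3},
    {"delta_pos": [0,1,22],"rotation": [0,0,0],"grip": 0.3},
    {"delta_pos": [0,1,34],"rotation": [0,0,0],"grip": 0.3},
    {"delta_pos": [0,1,39],"rotation": [0,0,0],"grip": 0.3},
    {"delta_pos": [0,1,40],"rotation": [0,0,0],"grip": 0.3},
    {"delta_pos": [0,1,40],"rotation": [0,0,0],"grip": 0.3},
    {"delta_pos": [0,1,40],"rotation": [0,0,0],"grip": -0.6},
    {"delta_pos": [0,1,40],"rotation": [0,0,0],"grip": -0.6},
    {"delta_pos": [0,1,40],"rotation": [0,0,0],"grip": -0.6},
    {"delta_pos": [0,1,40],"rotation": [0,0,0],"grip": -0.6}
  ]
}}

```text
time_s: 18.6
eef_pos: [668.5, -67.4, -6.4]
tool_rot: [2.282, 2.158, 0.001]
wrist_force: [-0.8, 0.0, 2.2]
gripper_width: 33.8
gripper_force: 15.0
```

```bash
python3 go.py 510.3 223.1 90 -0.06
```

```text
delta [281.2, -174.2, -96.5] rot [0.001, -0.0, 0.004] t 18.6 at [668.5 -67.4  -6.4] w 33.8 q7 0.33
```

Request:
{"fn": "step_arm", "kwargs": {
  "increments": [
    {"delta_pos": [0,0,-30],"rotation": [0,0,0],"grip": -0.6},
    {"delta_pos": [10,-6,-65],"rotation": [0,0,0],"grip": -0.6},
    {"delta_pos": [45,-28,-90],"rotation": [0,0,0],"grip": -0.6},
    {"delta_pos": [85,-53,-96],"rotation": [0,0,0],"grip": -0.6},
    {"delta_pos": [125,-77,-96],"rotation": [0,0,0],"grip": -0.6},
    {"delta_pos": [165,-102,-96],"rotation": [0,0,0],"grip": -0.6},
    {"delta_pos": [205,-127,-96],"rotation": [0,0,0],"grip": -0.6},
    {"delta_pos": [245,-152,-96],"rotation": [0,0,0],"grip": -0.6},
    {"delta_pos": [272,-169,-96],"rotation": [0,0,0],"grip": -0.6},
    {"delta_pos": [281,-174,-96],"rotation": [0,0,0],"grip": -0.6}
  ]
}}

```text
time_s: 19.6
eef_pos: [507.9, 227.1, 89.2]
tool_rot: [-2.275, -2.164, -0.0]
wrist_force: [-0.1, -0.9, -0.3]
gripper_width: 33.4
gripper_force: 15.0
```

Request:
{"fn": "step_arm", "kwargs": {
  "increments": [
    {"delta_pos": [0,0,0],"rotation": [0,0,0],"grip": -0.6},
    {"delta_pos": [0,0,0],"rotation": [0,0,0],"grip": -0.6},
    {"delta_pos": [0,0,20],"rotation": [0,0,0],"grip": -0.6},
    {"delta_pos": [0,0,40],"rotation": [0,0,0],"grip": -0.6},
    {"delta_pos": [0,0,60],"rotation": [0,0,0],"grip": -0.6},
    {"delta_pos": [0,0,76],"rotation": [0,0,0],"grip": -0.6},
    {"delta_pos": [0,0,86],"rotation": [0,0,0],"grip": -0.6},
    {"delta_pos": [0,0,90],"rotation": [0,0,0],"grip": -0.6},
    {"delta_pos": [0,0,90],"rotation": [0,0,0],"grip": -0.6},
    {"delta_pos": [0,0,90],"rotation": [0,0,0],"grip": -0.6}
  ]
}}

```text
time_s: 20.6
eef_pos: [510.9, 222.9, -0.2]
tool_rot: [2.283, 2.158, 0.002]
wrist_force: [0.0, -0.6, 0.7]
gripper_width: 33.3
gripper_force: 15.0
```

```bash
python3 go.py 510.3 223.1 -2.2 -0.06
```

```text
delta [0.2, -0.7, 2.0] rot [0.001, -0.001, 0.004] t 20.6 at [ 5.109e+02  2.229e+02 -2.000e-01] w 33.3 q7 -0.17
```

Request:
{"fn": "step_arm", "kwargs": {
  "increments": [
    {"delta_pos": [0,0,1.5],"rotation": [0,0,0],"grip": -0.6},
    {"delta_pos": [0,0,2],"rotation": [0,0,0],"grip": 0.0},
    {"delta_pos": [0,0,2],"rotation": [0,0,0],"grip": 0.3},
    {"delta_pos": [0,0,2],"rotation": [0,0,0],"grip": 0.3},
    {"delta_pos": [0,0,2],"rotation": [0,0,0],"grip": 0.3},
    {"delta_pos": [0,0,-5],"rotation": [0,0,0],"grip": 0.3},
    {"delta_pos": [0,0,-25],"rotation": [0,0,0],"grip": 0.3},
    {"delta_pos": [0,0,-60],"rotation": [0,0,0],"grip": 0.3},
    {"delta_pos": [0,0,-100],"rotation": [0,0,0],"grip": 0.3},
    {"delta_pos": [0,0,-140],"rotation": [0,0,0],"grip": 0.3}
  ]
}}

```text
time_s: 21.6
eef_pos: [510.0, 222.5, 140.9]
tool_rot: [2.283, 2.158, -0.001]
wrist_force: [0.7, 0.3, -0.3]
gripper_width: 59.8
gripper_force: 0.0
```

```bash
python3 - <<'E'
from h import *
c,im=wshot("w6")
u=np.array([np.cos(-.06),np.sin(-.06)]);v=np.array([-u[1],u[0]]);o=np.array([513.5,277])
for b in blobs(im,(100,100,30),(128,255,255),(0,0,640,400),80):
    X=wplane(c,b[0],31)[0,:2]-o; print("blue",np.round(b[0],1),b[1],"case xy",np.round([X@u,X@v],1))
E
python3 go.py 475 -277 120 1.6
```

```text
blue [168.7  55.2] 192 case xy [-154.5   90.4]
blue [318.9  81. ] 977 case xy [ 0.3 53.6]
blue [191.3  99. ] 319 case xy [-128.8   41.2]
blue [318.7 136.7] 949 case xy [ 0.3 -0.9]
blue [318.9 190.6] 911 case xy [  0.6 -55.3]
delta [-502.6, -10.7, 24.2] rot [0.011, 0.002, -1.657] t 21.65 at [514.2 224.  147.4] w 60.0 q7 -0.29
```

View pics/w6.png

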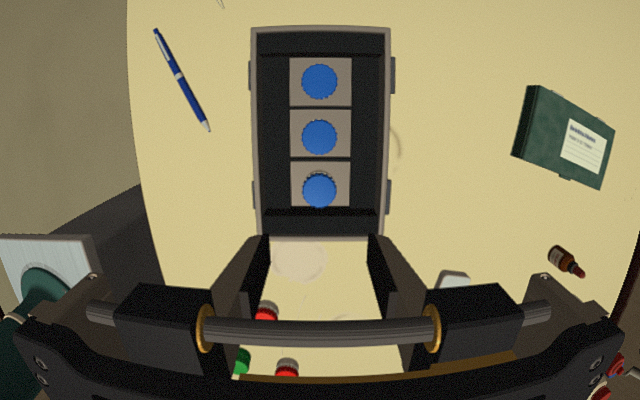

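All three pots stand centred in their cells, with caps at (319,81), (319,137) and (319,191). Next is the divider.

Request:
{"fn": "step_arm", "kwargs": {
  "increments": [
    {"delta_pos": [-20,0,0],"rotation": [0,0,-0.1],"grip": 0.0},
    {"delta_pos": [-50,-1,0],"rotation": [0,0,-0.22],"grip": -0.13},
    {"delta_pos": [-90,-2,0],"rotation": [0,0,-0.34],"grip": -0.13},
    {"delta_pos": [-130,-3,0],"rotation": [0,0,-0.46],"grip": -0.13},
    {"delta_pos": [-170,-4,0],"rotation": [0,0,-0.58],"grip": -0.13},
    {"delta_pos": [-210,-5,0],"rotation": [0,0,-0.7],"grip": -0.13},
    {"delta_pos": [-250,-6,0],"rotation": [0,0,-0.82],"grip": -0.13},
    {"delta_pos": [-285,-7,0],"rotation": [0,0,-0.92],"grip": -0.13},
    {"delta_pos": [-310,-8,0],"rotation": [0,0,-1.0],"grip": -0.13},
    {"delta_pos": [-320,-8,0],"rotation": [0,0,-1.05],"grip": -0.13}
  ]
}}

```text
time_s: 22.65
eef_pos: [483.8, -99.5, 139.7]
tool_rot: [0.896, 3.01, -0.001]
wrist_force: [-0.2, 0.8, 0.0]
gripper_width: 39.7
gripper_force: 0.0
```

```bash
python3 go.py 475 -277 120 1.6
```

```text
delta [-89.7, -153.5, 19.8] rot [-0.0, 0.001, -0.608] t 22.65 at [483.8 -99.5 139.7] w 39.7 q7 1.29
```

Request:
{"fn": "step_arm", "kwargs": {
  "increments": [
    {"delta_pos": [-10,-18,0],"rotation": [0,0,-0.1],"grip": -0.13},
    {"delta_pos": [-28,-48,0],"rotation": [0,0,-0.2],"grip": -0.13},
    {"delta_pos": [-46,-79,5],"rotation": [0,0,-0.3],"grip": -0.13},
    {"delta_pos": [-64,-110,10],"rotation": [0,0,-0.4],"grip": -0.13},
    {"delta_pos": [-82,-140,15],"rotation": [0,0,-0.5],"grip": -0.13},
    {"delta_pos": [-90,-153.5,20],"rotation": [0,0,-0.58],"grip": -0.13},
    {"delta_pos": [-90,-153.5,20],"rotation": [0,0,-0.608],"grip": -0.13},
    {"delta_pos": [-90,-153.5,20],"rotation": [0,0,-0.608],"grip": -0.13},
    {"delta_pos": [-90,-153.5,20],"rotation": [0,0,-0.608],"grip": -0.13},
    {"delta_pos": [-90,-153.5,20],"rotation": [0,0,-0.608],"grip": -0.13}
  ]
}}

```text
time_s: 23.65
eef_pos: [476.7, -272.5, 119.5]
tool_rot: [-0.051, 3.141, 0.001]
wrist_force: [0.5, 0.5, -0.4]
gripper_width: 39.6
gripper_force: 0.0
```

```bash
python3 - <<'E'
from h import *
c,im=wshot("w7")
for b in blobs(im,(5,170,60),(18,255,255),(120,60,520,300),500):
    m=cv2.morphologyEx(b[2],cv2.MORPH_CLOSE,np.ones((9,9)));q=quad(m);print("div",np.round(b[0]),b[1],cv2.boundingRect(q),cv2.minAreaRect(wplane(c,q,5)[:,:2].astype(np.float32)))
for b in blobs(im,(0,0,0),(180,255,55),(230,130,400,235),150): print("bar?",np.round(b[0],1),b[1],cv2.boundingRect(quad(b[2])),cv2.minAreaRect(wplane(c,quad(b[2]),29)[:,:2].astype(np.float32)))
E
python3 go.py 475 -277 40 1.6
```

```text
div [312. 185.] 16155 (222, 138, 182, 97) ((475.4816589355469, -279.3826904296875), (103.7383804321289, 184.8612518310547), 1.5355854034423828)
bar? [312.  191.4] 674 (307, 161, 11, 62) ((473.3441162109375, -278.84393310546875), (60.33945846557617, 9.750914573669434), 1.2755274772644043)
delta [1.8, -4.3, 79.5] rot [0.0, 0.001, 0.003] t 23.7 at [ 476.6 -272.7  119.5] w 39.6 q7 2.23
```

View pics/w7.png

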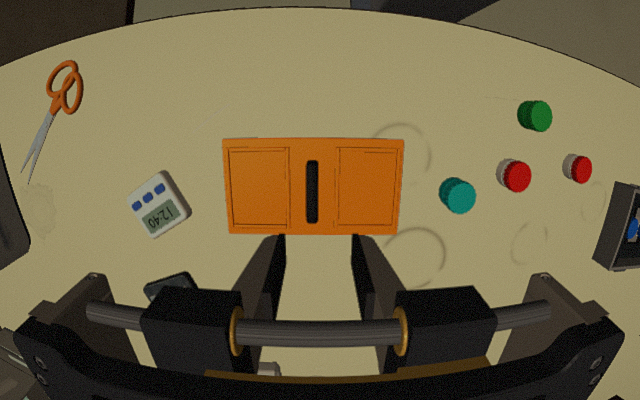

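The divider is clear: plate centred at (312,185), with the bar at (312,191). I descend over the bar.

```bash
python3 go.py 475 -279 -5.5 1.595
```

```text
delta [1.9, -6.3, 125.0] rot [0.0, 0.001, 0.008] t 23.7 at [ 476.6 -272.7  119.5] w 39.6 q7 2.23
```

Request:
{"fn": "step_arm", "kwargs": {
  "increments": [
    {"delta_pos": [1.8,-6.3,25],"rotation": [0,0,0],"grip": -0.13},
    {"delta_pos": [1.8,-6.3,50],"rotation": [0,0,0],"grip": -0.13},
    {"delta_pos": [1.8,-6.3,70],"rotation": [0,0,0],"grip": -0.13},
    {"delta_pos": [1.8,-6.3,80],"rotation": [0,0,0],"grip": -0.13},
    {"delta_pos": [1.8,-6.3,80],"rotation": [0,0,0],"grip": -0.13},
    {"delta_pos": [1.8,-6.3,80],"rotation": [0,0,0],"grip": -0.13},
    {"delta_pos": [1.8,-6.3,80],"rotation": [0,0,0],"grip": -0.13},
    {"delta_pos": [1.8,-6.3,80],"rotation": [0,0,0],"grip": -0.13},
    {"delta_pos": [1.8,-6.3,80],"rotation": [0,0,0],"grip": -0.13},
    {"delta_pos": [1.8,-6.3,80],"rotation": [0,0,0],"grip": -0.13}
  ]
}}

```text
time_s: 24.7
eef_pos: [474.7, -280.4, 39.6]
tool_rot: [-0.049, 3.141, -0.0]
wrist_force: [0.1, 0.3, -0.2]
gripper_width: 39.9
gripper_force: 0.0
```

```bash
python3 go.py 475 -279 -5.5 1.595
```

```text
delta [-0.3, 1.4, 45.1] rot [-0.0, 0.001, 0.007] t 24.7 at [ 474.7 -280.4   39.6] w 39.9 q7 2.3
```

Request:
{"fn": "step_arm", "kwargs": {
  "increments": [
    {"delta_pos": [0,1.4,12],"rotation": [0,0,0.007],"grip": -0.13},
    {"delta_pos": [0,1.4,25],"rotation": [0,0,0.007],"grip": -0.13},
    {"delta_pos": [0,1.4,38],"rotation": [0,0,0.007],"grip": -0.13},
    {"delta_pos": [0,1.4,44],"rotation": [0,0,0.007],"grip": -0.13},
    {"delta_pos": [0,1.4,45],"rotation": [0,0,0.007],"grip": -0.13},
    {"delta_pos": [0,1.4,45],"rotation": [0,0,0.007],"grip": -0.13},
    {"delta_pos": [0,1.4,45],"rotation": [0,0,0.007],"grip": -0.9},
    {"delta_pos": [0,1.4,45],"rotation": [0,0,0.007],"grip": -0.9},
    {"delta_pos": [0,1.4,45],"rotation": [0,0,0.007],"grip": -0.9},
    {"delta_pos": [0,1.4,45],"rotation": [0,0,0.007],"grip": -0.9}
  ],
  "newtons": 30
}}

```text
time_s: 25.7
eef_pos: [474.7, -279.0, -5.5]
tool_rot: [-0.038, 3.141, -0.0]
wrist_force: [0.3, -0.0, 1.9]
gripper_width: 11.8
gripper_force: 30.0
```

Request:
{"fn": "step_arm", "kwargs": {
  "increments": [
    {"delta_pos": [0,0,0],"rotation": [0,0,0],"grip": -0.9},
    {"delta_pos": [0,0,-10],"rotation": [0,0,0],"grip": -0.9},
    {"delta_pos": [0,0,-25],"rotation": [0,0,0],"grip": -0.9},
    {"delta_pos": [0,0,-45],"rotation": [0,0,0],"grip": -0.9},
    {"delta_pos": [0,0,-65],"rotation": [0,0,0],"grip": -0.9},
    {"delta_pos": [0,0,-85],"rotation": [0,0,0],"grip": -0.9},
    {"delta_pos": [0,0,-105],"rotation": [0,0,0],"grip": -0.9},
    {"delta_pos": [0,0,-115],"rotation": [0,0,0],"grip": -0.9},
    {"delta_pos": [0,0,-115],"rotation": [0,0,0],"grip": -0.9},
    {"delta_pos": [0,0,-115],"rotation": [0,0,0],"grip": -0.9}
  ]
}}

```text
time_s: 26.7
eef_pos: [474.2, -278.7, 109.1]
tool_rot: [-0.038, 3.141, 0.0]
wrist_force: [0.2, -0.3, -1.5]
gripper_width: 11.7
gripper_force: 30.0
```

```bash
python3 - <<'E'
from h import *
c,im=wshot("w8")
s=r.state();print(s["wrist_force"],s["ft_torque"],s["gripper_width"])
z=s["eef_pos"][2]+5.5+5
for b in blobs(im,(5,170,60),(18,255,255),(0,0,640,400),1500):
    m=cv2.morphologyEx(b[2],cv2.MORPH_CLOSE,np.ones((9,9)));q=quad(m);R=cv2.minAreaRect(wplane(c,q,z)[:,:2].astype(np.float32));print("div",np.round(b[0]),b[1],cv2.boundingRect(q),R,s["eef_pos"])
E
python3 go.py 513.5 277 110 1.51
```

```text
[-0.48457555 -0.26976167 -1.35919327] [ 0.04531493  0.01249398 -0.01398253] 11.752761334953695
div [318. 219.] 29559 (175, 162, 288, 139) ((474.34033203125, -279.3683166503906), (103.2624740600586, 186.156005859375), 1.224636197090149) [ 473.94651565 -278.51735564  108.57636865]
delta [-53.0, 554.4, -1.1] rot [0.001, -0.001, 0.085] t 26.75 at [ 473.9 -278.5  108.6] w 11.8 q7 2.25
```

View pics/w8.png

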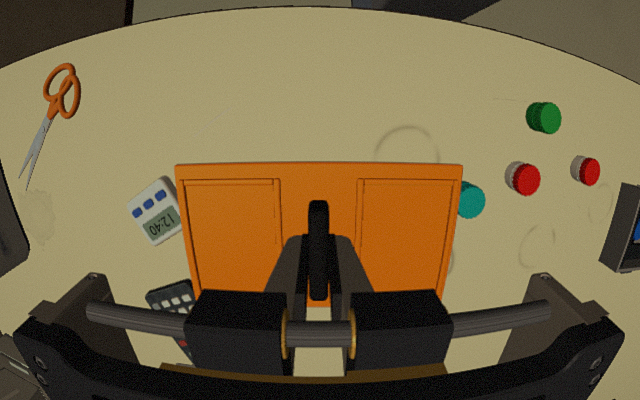

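The divider hangs level and centred on the grip (the plate spans columns 175–462). I carry it to the case in two calls.

Request:
{"fn": "step_arm", "kwargs": {
  "increments": [
    {"delta_pos": [-1,15,0],"rotation": [0,0,0.01],"grip": -0.9},
    {"delta_pos": [-4,42,0],"rotation": [0,0,0.02],"grip": -0.9},
    {"delta_pos": [-7,75,0],"rotation": [0,0,0.03],"grip": -0.9},
    {"delta_pos": [-11,110,0],"rotation": [0,0,0.04],"grip": -0.9},
    {"delta_pos": [-14,145,0],"rotation": [0,0,0.05],"grip": -0.9},
    {"delta_pos": [-17,180,0],"rotation": [0,0,0.06],"grip": -0.9},
    {"delta_pos": [-21,215,0],"rotation": [0,0,0.07],"grip": -0.9},
    {"delta_pos": [-24,250,0],"rotation": [0,0,0.08],"grip": -0.9},
    {"delta_pos": [-27,280,0],"rotation": [0,0,0.085],"grip": -0.9},
    {"delta_pos": [-29,300,0],"rotation": [0,0,0.085],"grip": -0.9}
  ]
}}

```text
time_s: 27.75
eef_pos: [495.4, 24.2, 108.1]
tool_rot: [-0.092, -3.138, -0.0]
wrist_force: [0.7, -0.5, 0.1]
gripper_width: 11.8
gripper_force: 30.0
```

Request:
{"fn": "step_arm", "kwargs": {
  "increments": [
    {"delta_pos": [-3,25,0],"rotation": [0,0,0],"grip": -0.9},
    {"delta_pos": [-6,60,0],"rotation": [0,0,0],"grip": -0.9},
    {"delta_pos": [-9,95,0],"rotation": [0,0,0],"grip": -0.9},
    {"delta_pos": [-12,130,0],"rotation": [0,0,0],"grip": -0.9},
    {"delta_pos": [-15,165,0],"rotation": [0,0,0],"grip": -0.9},
    {"delta_pos": [-17,200,0],"rotation": [0,0,0],"grip": -0.9},
    {"delta_pos": [-18,230,0],"rotation": [0,0,0],"grip": -0.9},
    {"delta_pos": [-19,248,0],"rotation": [0,0,0],"grip": -0.9},
    {"delta_pos": [-20,252,0],"rotation": [0,0,0],"grip": -0.9},
    {"delta_pos": [-20,252,0],"rotation": [0,0,0],"grip": -0.9}
  ]
}}

```text
time_s: 28.75
eef_pos: [531.3, 271.1, 108.5]
tool_rot: [-0.096, -3.139, 0.002]
wrist_force: [-0.4, -1.2, -1.0]
gripper_width: 12.1
gripper_force: 30.0
```

```bash
python3 go.py 513.3 277.8 70 1.511
```

```text
delta [18.4, 5.7, 38.5] rot [-0.001, -0.001, -0.001] t 28.75 at [531.3 271.1 108.5] w 12.1 q7 1.1
```

Request:
{"fn": "step_arm", "kwargs": {
  "increments": [
    {"delta_pos": [5,2,0],"rotation": [0,0,0],"grip": -0.9},
    {"delta_pos": [12,4,0],"rotation": [0,0,0],"grip": -0.9},
    {"delta_pos": [18.4,5.7,5],"rotation": [0,0,0],"grip": -0.9},
    {"delta_pos": [18.4,5.7,15],"rotation": [0,0,0],"grip": -0.9},
    {"delta_pos": [18.4,5.7,28],"rotation": [0,0,0],"grip": -0.9},
    {"delta_pos": [18.4,5.7,38],"rotation": [0,0,0],"grip": -0.9},
    {"delta_pos": [18.4,5.7,38],"rotation": [0,0,0],"grip": -0.9},
    {"delta_pos": [18.4,5.7,38],"rotation": [0,0,0],"grip": -0.9},
    {"delta_pos": [18.4,5.7,38],"rotation": [0,0,0],"grip": -0.9},
    {"delta_pos": [18.4,5.7,38],"rotation": [0,0,0],"grip": -0.9}
  ]
}}

```text
time_s: 29.75
eef_pos: [513.9, 279.0, 71.6]
tool_rot: [0.096, 3.139, 0.001]
wrist_force: [-0.6, -0.5, -0.1]
gripper_width: 11.7
gripper_force: 30.0
```

```bash
python3 - <<'E'
from h import *
c,im=wshot("w9")
s=r.state(); z=s["eef_pos"][2]+10.5
for b in blobs(im,(5,170,60),(18,255,255),(0,0,640,400),1500):
    m=cv2.morphologyEx(b[2],cv2.MORPH_CLOSE,np.ones((9,9)));q=quad(m);print("div",cv2.boundingRect(q),cv2.minAreaRect(wplane(c,q,z)[:,:2].astype(np.float32)))
u=np.array([np.cos(-.06),np.sin(-.06)]);v=np.array([-u[1],u[0]]);o=np.array([513.5,277])
Q=wproj(c,[np.r_[o+a*u+b*v,44] for a,b in((-65,-106),(65,-106),(65,106),(-65,106))]);cv2.polylines(im,[np.int32(np.round(Q))],True,(0,255,0),1)
cv2.imwrite("pics/w9o.png",im)
E
python3 go.py 513.3 277.8 33 1.511
```

```text
div (174, 161, 289, 140) ((513.8173828125, 278.41204833984375), (185.05430603027344, 103.49600982666016), 86.52581024169922)
delta [0.5, -1.2, 38.7] rot [0.001, 0.001, -0.001] t 29.8 at [513.8 279.   71.7] w 11.8 q7 1.09
```

View pics/w9o.png

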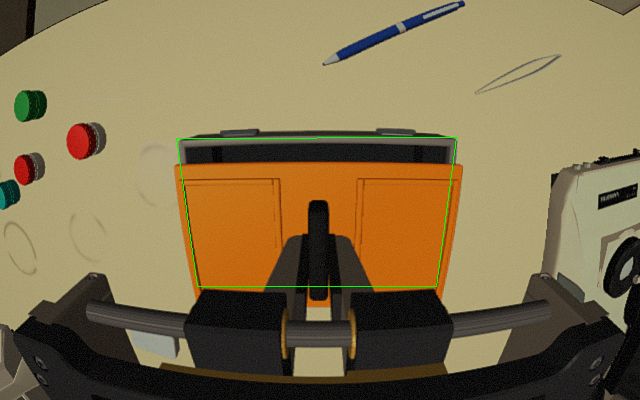

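The divider is centred over the case opening, well within the 7 mm play. Lowering.

Request:
{"fn": "step_arm", "kwargs": {
  "increments": [
    {"delta_pos": [0.3,-1.2,8],"rotation": [0,0,0],"grip": -0.9},
    {"delta_pos": [0.3,-1.2,18],"rotation": [0,0,0],"grip": -0.9},
    {"delta_pos": [0.3,-1.2,26],"rotation": [0,0,0],"grip": -0.9},
    {"delta_pos": [0.3,-1.2,32],"rotation": [0,0,0],"grip": -0.9},
    {"delta_pos": [0.3,-1.2,36],"rotation": [0,0,0],"grip": -0.9},
    {"delta_pos": [0.3,-1.2,38],"rotation": [0,0,0],"grip": -0.9},
    {"delta_pos": [0.3,-1.2,38.5],"rotation": [0,0,0],"grip": -0.9},
    {"delta_pos": [0.3,-1.2,38.5],"rotation": [0,0,0],"grip": -0.9},
    {"delta_pos": [0.3,-1.2,38.5],"rotation": [0,0,0],"grip": -0.9},
    {"delta_pos": [0.3,-1.2,38.5],"rotation": [0,0,0],"grip": -0.9}
  ]
}}

```text
time_s: 30.8
eef_pos: [513.2, 277.7, 32.9]
tool_rot: [0.096, 3.14, 0.0]
wrist_force: [0.2, 0.4, -1.2]
gripper_width: 11.8
gripper_force: 30.0
```

Request:
{"fn": "step_arm", "kwargs": {
  "increments": [
    {"delta_pos": [0,0,0.5],"rotation": [0,0,0],"grip": -0.9},
    {"delta_pos": [0,0,0.5],"rotation": [0,0,0],"grip": -0.5},
    {"delta_pos": [0,0,0.5],"rotation": [0,0,0],"grip": -0.5},
    {"delta_pos": [0,0,0.5],"rotation": [0,0,0],"grip": -0.5},
    {"delta_pos": [0,0,0.5],"rotation": [0,0,0],"grip": -0.5},
    {"delta_pos": [0,0,-5],"rotation": [0,0,0],"grip": -0.5},
    {"delta_pos": [0,0,-20],"rotation": [0,0,0],"grip": -0.5},
    {"delta_pos": [0,0,-50],"rotation": [0,0,0],"grip": -0.5},
    {"delta_pos": [0,0,-80],"rotation": [0,0,0],"grip": -0.2},
    {"delta_pos": [0,0,-100],"rotation": [0,0,0],"grip": 0.3}
  ]
}}

```text
time_s: 31.8
eef_pos: [514.2, 278.1, 136.2]
tool_rot: [0.096, 3.137, 0.003]
wrist_force: [-1.4, 0.5, 0.7]
gripper_width: 36.9
gripper_force: 0.0
```

```bash
python3 - <<'E'
from h import *
c,im=wshot("w10")
for b in blobs(im,(5,170,60),(18,255,255),(0,0,640,400),1500):
    m=cv2.morphologyEx(b[2],cv2.MORPH_CLOSE,np.ones((9,9)));q=quad(m);print("div",cv2.boundingRect(q),[cv2.minAreaRect(wplane(c,q,z)[:,:2].astype(np.float32)) for z in(43,)])
# tin in scene/side for height + yaw
for n in("scene","side"): cv2.imwrite(f"pics/{n}3.png",grab_frame(n)[:,:,::-1])
E
python3 go.py 670 66 110 1.4
```

```text
div (220, 140, 196, 105) [((514.0706176757812, 276.96044921875), (187.35614013671875, 105.60882568359375), 86.48946380615234)]
delta [-168.3, -202.5, 25.1] rot [0.003, 0.003, 0.11] t 31.95 at [514.2 278.3 135.1] w 48.8 q7 1.07
```

View pics/w10.png

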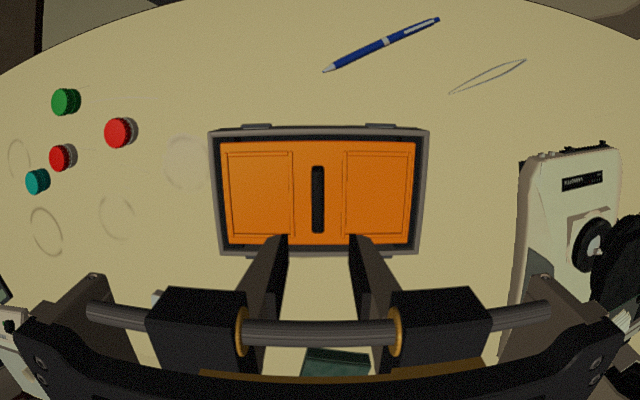

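The divider sits inside the case rim: plate (220–416, 140–245), with an even dark gap all round. Next the tin; I go above it with the tool turned to its narrow side.

Request:
{"fn": "step_arm", "kwargs": {
  "increments": [
    {"delta_pos": [-10,-12,0],"rotation": [0,0,0.12],"grip": 0.3},
    {"delta_pos": [-30,-36,0],"rotation": [0,0,0.26],"grip": 0.3},
    {"delta_pos": [-50,-60,0],"rotation": [0,0,0.4],"grip": 0.3},
    {"delta_pos": [-70,-84,0],"rotation": [0,0,0.54],"grip": 0.3},
    {"delta_pos": [-90,-108,0],"rotation": [0,0,0.68],"grip": 0.3},
    {"delta_pos": [-110,-132,0],"rotation": [0,0,0.82],"grip": 0.3},
    {"delta_pos": [-130,-156,0],"rotation": [0,0,0.96],"grip": 0.3},
    {"delta_pos": [-150,-180,0],"rotation": [0,0,1.1],"grip": 0.3},
    {"delta_pos": [-165,-198,0],"rotation": [0,0,1.24],"grip": 0.3},
    {"delta_pos": [-168,-202,0],"rotation": [0,0,1.36],"grip": 0.3}
  ]
}}

```text
time_s: 32.95
eef_pos: [669.1, 61.6, 131.7]
tool_rot: [2.06, 2.371, -0.004]
wrist_force: [-0.6, -0.1, 0.7]
gripper_width: 60.0
gripper_force: 0.0
```

```bash
python3 go.py 670 66 110 -0.2
```

```text
delta [4.3, 1.5, 21.7] rot [-0.001, 0.003, 0.34] t 32.95 at [669.1  61.6 131.7] w 60.0 q7 0.3
```

Request:
{"fn": "step_arm", "kwargs": {
  "increments": [
    {"delta_pos": [4,1,0],"rotation": [0,0,0.12],"grip": 0.3},
    {"delta_pos": [4,1,0],"rotation": [0,0,0.24],"grip": 0.3},
    {"delta_pos": [4,1,0],"rotation": [0,0,0.34],"grip": 0.3},
    {"delta_pos": [4,1,0],"rotation": [0,0,0.34],"grip": 0.3},
    {"delta_pos": [4,1,0],"rotation": [0,0,0.34],"grip": 0.3},
    {"delta_pos": [4,1,0],"rotation": [0,0,0.34],"grip": 0.3},
    {"delta_pos": [4,1,0],"rotation": [0,0,0.34],"grip": 0.3},
    {"delta_pos": [4,1,0],"rotation": [0,0,0.34],"grip": 0.3},
    {"delta_pos": [4,1,0],"rotation": [0,0,0.34],"grip": 0.3},
    {"delta_pos": [4,1,0],"rotation": [0,0,0.34],"grip": 0.3}
  ]
}}

```text
time_s: 33.95
eef_pos: [668.9, 69.9, 132.8]
tool_rot: [2.422, 2.001, 0.0]
wrist_force: [-1.0, 0.5, 0.4]
gripper_width: 59.5
gripper_force: 0.0
```

```bash
python3 - <<'E'
from h import *
c,im=wshot("w11")
for b in blobs(cv2.medianBlur(im,3),(0,0,110),(180,60,255),(240,60,400,260),600):
    q=quad(b[2]);print("tin",np.round(b[0]),b[1],cv2.boundingRect(q),cv2.minAreaRect(wplane(c,q,16)[:,:2].astype(np.float32)))
C={n:calibration(n) for n in("scene","side")}
print([ (n,np.round(proj(C[n],[670,66,z])).tolist()) for n in C for z in(8,16)])
E
python3 go.py 670 66 -10.5 -0.2
```

```text
tin [325. 190.] 2366 (304, 161, 44, 60) ((675.4176025390625, 65.32666015625), (62.91670608520508, 44.06315231323242), 76.98155212402344)
[('scene', [[249.0, 187.0]]), ('scene', [[248.0, 184.0]]), ('side', [[369.0, 203.0]]), ('side', [[369.0, 200.0]])]
delta [-3.6, 1.8, 143.3] rot [0.0, -0.0, 0.01] t 34.0 at [668.9  69.9 132.8] w 60.0 q7 0.01
```

View pics/w11.png

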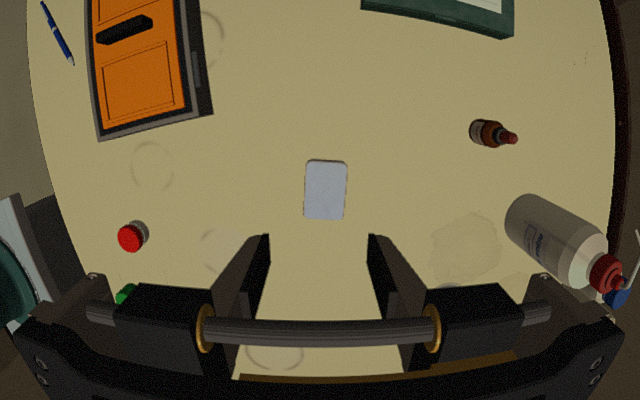

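The tin is at (325,190), 63 x 44 at z 16, which confirms its height; yaw is -0.227.

```bash
python3 go.py 675 65.3 30 -0.227
```

```text
delta [-3.4, 6.8, 102.8] rot [0.0, -0.0, 0.037] t 34.0 at [668.9  69.9 132.8] w 60.0 q7 0.01
```

Request:
{"fn": "step_arm", "kwargs": {
  "increments": [
    {"delta_pos": [-3.4,6.8,20],"rotation": [0,0,0.037],"grip": 0.4},
    {"delta_pos": [-3.4,6.8,45],"rotation": [0,0,0.037],"grip": 0.4},
    {"delta_pos": [-3.4,6.8,70],"rotation": [0,0,0.037],"grip": 0.4},
    {"delta_pos": [-3.4,6.8,92],"rotation": [0,0,0.037],"grip": 0.4},
    {"delta_pos": [-3.4,6.8,103],"rotation": [0,0,0.037],"grip": 0.4},
    {"delta_pos": [-3.4,6.8,103],"rotation": [0,0,0.037],"grip": 0.4},
    {"delta_pos": [-3.4,6.8,103],"rotation": [0,0,0.037],"grip": 0.4},
    {"delta_pos": [-3.4,6.8,103],"rotation": [0,0,0.037],"grip": 0.4},
    {"delta_pos": [-3.4,6.8,103],"rotation": [0,0,0.037],"grip": 0.4},
    {"delta_pos": [-3.4,6.8,103],"rotation": [0,0,0.037],"grip": 0.4}
  ]
}}

```text
time_s: 35.0
eef_pos: [675.4, 65.4, 30.6]
tool_rot: [2.458, 1.955, 0.002]
wrist_force: [-0.0, -0.4, 0.4]
gripper_width: 64.3
gripper_force: 0.0
```

```bash
python3 - <<'E'
from h import *
c,im=wshot("w12")
for b in blobs(cv2.medianBlur(im,3),(0,0,110),(180,60,255),(240,60,400,260),600):
    q=quad(b[2]);print("tin",np.round(b[0]),b[1],cv2.boundingRect(q),cv2.minAreaRect(wplane(c,q,16)[:,:2].astype(np.float32)))
E
python3 go.py 675 65.3 -9.5 -0.227
```

```text
tin [317. 221.] 4475 (287, 183, 62, 77) ((675.3875122070312, 67.36538696289062), (58.91340255737305, 43.68992233276367), 76.36407470703125)
delta [-0.2, -0.3, 39.9] rot [0.001, -0.001, 0.0] t 35.05 at [675.3  65.4  30.4] w 64.2 q7 0.04
```

Request:
{"fn": "step_arm", "kwargs": {
  "increments": [
    {"delta_pos": [0,0,10],"rotation": [0,0,0],"grip": 0.4},
    {"delta_pos": [0,0,20],"rotation": [0,0,0],"grip": 0.4},
    {"delta_pos": [0,0,30],"rotation": [0,0,0],"grip": 0.4},
    {"delta_pos": [0,0,38],"rotation": [0,0,0],"grip": 0.4},
    {"delta_pos": [0,0,40],"rotation": [0,0,0],"grip": 0.4},
    {"delta_pos": [0,0,40],"rotation": [0,0,0],"grip": 0.4},
    {"delta_pos": [0,0,40],"rotation": [0,0,0],"grip": -0.3},
    {"delta_pos": [0,0,40],"rotation": [0,0,0],"grip": -0.3},
    {"delta_pos": [0,0,40],"rotation": [0,0,0],"grip": -0.3},
    {"delta_pos": [0,0,40],"rotation": [0,0,0],"grip": -0.3}
  ],
  "newtons": 15
}}

```text
time_s: 36.05
eef_pos: [675.3, 65.4, -9.8]
tool_rot: [2.458, 1.955, 0.001]
wrist_force: [-0.1, -0.7, 1.6]
gripper_width: 42.9
gripper_force: 14.9
```

Request:
{"fn": "step_arm", "kwargs": {
  "increments": [
    {"delta_pos": [0,0,0],"rotation": [0,0,0],"grip": -0.3},
    {"delta_pos": [0,0,-10],"rotation": [0,0,0],"grip": -0.3},
    {"delta_pos": [0,0,-30],"rotation": [0,0,0],"grip": -0.3},
    {"delta_pos": [0,0,-60],"rotation": [0,0,0],"grip": -0.3},
    {"delta_pos": [0,0,-90],"rotation": [0,0,0],"grip": -0.3},
    {"delta_pos": [0,0,-115],"rotation": [0,0,0],"grip": -0.3},
    {"delta_pos": [0,0,-125],"rotation": [0,0,0],"grip": -0.3},
    {"delta_pos": [0,0,-125],"rotation": [0,0,0],"grip": -0.3},
    {"delta_pos": [0,0,-125],"rotation": [0,0,0],"grip": -0.3},
    {"delta_pos": [0,0,-125],"rotation": [0,0,0],"grip": -0.3}
  ]
}}

```text
time_s: 37.05
eef_pos: [673.9, 65.4, 113.2]
tool_rot: [-2.458, -1.955, 0.003]
wrist_force: [-0.3, 0.3, -1.0]
gripper_width: 42.6
gripper_force: 14.9
```

```bash
python3 - <<'E'
from h import *
c,im=wshot("w13"); s=r.state(); print(s["wrist_force"],s["gripper_force"],s["gripper_width"])
z=s["eef_pos"][2]+9.5+16
for b in blobs(cv2.medianBlur(im,3),(0,0,110),(180,60,255),(200,60,440,330),600):
    q=quad(b[2]);print("tin",np.round(b[0]),b[1],cv2.boundingRect(q),cv2.minAreaRect(wplane(c,q,z)[:,:2].astype(np.float32)))
E
python3 go.py 510 221.5 115 1.511
```

```text
[-0.28450791  0.28375373 -0.56711405] 14.940777271986008 42.90309543950384
tin [318. 246.] 6444 (281, 201, 75, 93) ((673.7586669921875, 65.51426696777344), (62.321632385253906, 43.19916534423828), 76.2800521850586)
delta [115.3, -194.9, -1.5] rot [-0.003, -0.001, -1.738] t 37.1 at [673.9  65.3 113.2] w 42.9 q7 -0.01
```

The tin is held level and centred. I carry and turn it over the near recess.

Request:
{"fn": "step_arm", "kwargs": {
  "increments": [
    {"delta_pos": [5,-10,0],"rotation": [0,0,-0.1],"grip": -0.3},
    {"delta_pos": [15,-28,0],"rotation": [0,0,-0.22],"grip": -0.3},
    {"delta_pos": [28,-48,0],"rotation": [0,0,-0.35],"grip": -0.3},
    {"delta_pos": [42,-70,0],"rotation": [0,0,-0.48],"grip": -0.3},
    {"delta_pos": [55,-92,0],"rotation": [0,0,-0.61],"grip": -0.3},
    {"delta_pos": [68,-115,0],"rotation": [0,0,-0.74],"grip": -0.3},
    {"delta_pos": [82,-138,0],"rotation": [0,0,-0.87],"grip": -0.3},
    {"delta_pos": [95,-160,0],"rotation": [0,0,-1.0],"grip": -0.3},
    {"delta_pos": [107,-180,0],"rotation": [0,0,-1.12],"grip": -0.3},
    {"delta_pos": [115,-195,0],"rotation": [0,0,-1.24],"grip": -0.3}
  ]
}}

```text
time_s: 38.1
eef_pos: [509.1, 222.3, 113.8]
tool_rot: [-0.855, -3.021, 0.002]
wrist_force: [0.9, 0.2, 0.1]
gripper_width: 43.0
gripper_force: 14.9
```

```bash
python3 go.py 510.6 221.1 115 1.511
```

```text
delta [-1.9, -0.2, -1.2] rot [-0.001, -0.002, -0.492] t 38.1 at [509.1 222.3 113.8] w 43.0 q7 0.73
```

Request:
{"fn": "step_arm", "kwargs": {
  "increments": [
    {"delta_pos": [-1,0,0],"rotation": [0,0,-0.12],"grip": -0.3},
    {"delta_pos": [-1,0,0],"rotation": [0,0,-0.24],"grip": -0.3},
    {"delta_pos": [-1,0,0],"rotation": [0,0,-0.36],"grip": -0.3},
    {"delta_pos": [-1,0,0],"rotation": [0,0,-0.46],"grip": -0.3},
    {"delta_pos": [-1,0,0],"rotation": [0,0,-0.492],"grip": -0.3},
    {"delta_pos": [-1,0,0],"rotation": [0,0,-0.492],"grip": -0.3},
    {"delta_pos": [-1,0,0],"rotation": [0,0,-0.492],"grip": -0.3},
    {"delta_pos": [-1,0,0],"rotation": [0,0,-0.492],"grip": -0.3},
    {"delta_pos": [-1,0,0],"rotation": [0,0,-0.492],"grip": -0.3},
    {"delta_pos": [-1,0,0],"rotation": [0,0,-0.492],"grip": -0.3}
  ]
}}

```text
time_s: 39.1
eef_pos: [511.6, 220.8, 114.7]
tool_rot: [0.104, 3.14, -0.0]
wrist_force: [0.3, 0.4, -0.7]
gripper_width: 42.7
gripper_force: 14.9
```

```bash
python3 - <<'E'
from h import *
c,im=wshot("w14"); s=r.state()
z=s["eef_pos"][2]+9.5+16
for b in blobs(cv2.medianBlur(im,3),(0,0,110),(180,60,255),(200,150,440,330),600):
    q=quad(b[2]);print("tin",np.round(b[0]),b[1],cv2.boundingRect(q),cv2.minAreaRect(wplane(c,q,z)[:,:2].astype(np.float32)))
u=np.array([np.cos(-.06),np.sin(-.06)]);v=np.array([-u[1],u[0]]);o=np.array([514,277])
for y in(-56,56):
    Q=wproj(c,[np.r_[o+a*u+(y+b)*v,47] for a,b in((-39,-29),(39,-29),(39,29),(-39,29))]);cv2.polylines(im,[np.int32(np.round(Q))],True,(0,255,0),1)
cv2.imwrite("pics/w14o.png",im)
E
python3 go.py 510.6 221.1 40 1.511 510.6 221.1 34.5 1.511
```

```text
tin [318. 245.] 6509 (282, 200, 74, 94) ((510.6500549316406, 220.10935974121094), (42.883392333984375, 62.59462356567383), 85.85013580322266)
delta [1.1, 0.3, 74.7] rot [0.0, 0.0, -0.006] t 39.15 at [511.6 220.8 114.7] w 42.9 q7 1.16
delta [1.1, 0.3, 80.2] rot [0.0, 0.0, -0.006] t 39.15 at [511.6 220.8 114.7] w 42.9 q7 1.16
```

View pics/w14o.png

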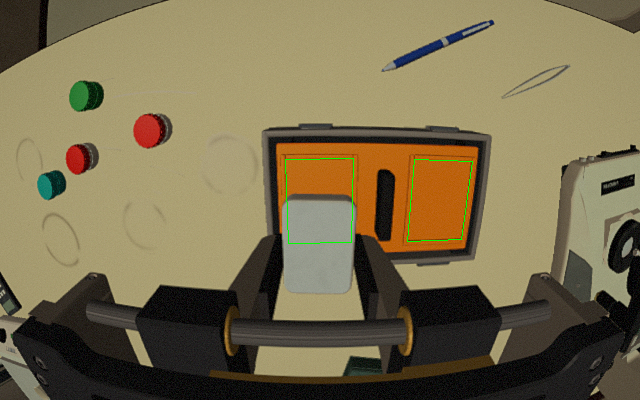

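The tin is over the left recess, and the recess outline matches the image. Lowering.

Request:
{"fn": "step_arm", "kwargs": {
  "increments": [
    {"delta_pos": [0.3,0.8,20],"rotation": [0,0,-0.006],"grip": -0.3},
    {"delta_pos": [0.3,0.8,40],"rotation": [0,0,-0.006],"grip": -0.3},
    {"delta_pos": [0.3,0.8,58],"rotation": [0,0,-0.006],"grip": -0.3},
    {"delta_pos": [0.3,0.8,70],"rotation": [0,0,-0.006],"grip": -0.3},
    {"delta_pos": [0.3,0.8,76],"rotation": [0,0,-0.006],"grip": -0.3},
    {"delta_pos": [0.3,0.8,79],"rotation": [0,0,-0.006],"grip": -0.3},
    {"delta_pos": [0.3,0.8,80],"rotation": [0,0,-0.006],"grip": -0.3},
    {"delta_pos": [0.3,0.8,80],"rotation": [0,0,-0.006],"grip": -0.3},
    {"delta_pos": [0.3,0.8,80],"rotation": [0,0,-0.006],"grip": -0.3},
    {"delta_pos": [0.3,0.8,80],"rotation": [0,0,-0.006],"grip": -0.3}
  ]
}}

```text
time_s: 40.15
eef_pos: [511.8, 221.7, 35.2]
tool_rot: [0.094, 3.139, 0.001]
wrist_force: [0.2, 0.6, -0.2]
gripper_width: 42.9
gripper_force: 14.9
```

Request:
{"fn": "step_arm", "kwargs": {
  "increments": [
    {"delta_pos": [0,0,1],"rotation": [0,0,0],"grip": -0.3},
    {"delta_pos": [0,0,1.6],"rotation": [0,0,0],"grip": -0.3},
    {"delta_pos": [0,0,1.6],"rotation": [0,0,0],"grip": 0.15},
    {"delta_pos": [0,0,1.6],"rotation": [0,0,0],"grip": 0.15},
    {"delta_pos": [0,0,1.6],"rotation": [0,0,0],"grip": 0.15},
    {"delta_pos": [0,0,-5],"rotation": [0,0,0],"grip": 0.15},
    {"delta_pos": [0,0,-20],"rotation": [0,0,0],"grip": 0.15},
    {"delta_pos": [0,0,-45],"rotation": [0,0,0],"grip": 0.15},
    {"delta_pos": [0,0,-80],"rotation": [0,0,0],"grip": 0.15},
    {"delta_pos": [0,0,-100],"rotation": [0,0,0],"grip": 0.15}
  ]
}}

```text
time_s: 41.15
eef_pos: [512.8, 222.0, 138.5]
tool_rot: [0.094, 3.136, 0.003]
wrist_force: [0.2, 0.3, -0.4]
gripper_width: 53.2
gripper_force: 0.0
```

Request:
{"fn": "step_arm", "kwargs": {
  "increments": [
    {"delta_pos": [0,0,0],"rotation": [0,0,0],"grip": 0.15},
    {"delta_pos": [0,0,-10],"rotation": [0,0,0],"grip": 0.15},
    {"delta_pos": [0,0,-20],"rotation": [0,0,0],"grip": 0.15},
    {"delta_pos": [0,0,-20],"rotation": [0,0,0],"grip": 0.15},
    {"delta_pos": [0,0,-20],"rotation": [0,0,0],"grip": 0.15},
    {"delta_pos": [0,0,-20],"rotation": [0,0,0],"grip": 0.15},
    {"delta_pos": [0,0,-20],"rotation": [0,0,0],"grip": 0.15},
    {"delta_pos": [0,0,-20],"rotation": [0,0,0],"grip": 0.15},
    {"delta_pos": [0,0,-20],"rotation": [0,0,0],"grip": 0.15},
    {"delta_pos": [0,0,-20],"rotation": [0,0,0],"grip": 0.15}
  ]
}}

```text
time_s: 42.15
eef_pos: [511.4, 221.5, 154.6]
tool_rot: [-0.094, -3.14, 0.0]
wrist_force: [0.2, -0.5, 0.4]
gripper_width: 52.9
gripper_force: 0.0
```

Run:
```python
from h import *
c,im=wshot("w15")
for b in blobs(cv2.medianBlur(im,3),(0,0,110),(180,60,255),(240,130,400,250),600):
    q=quad(b[2]);print("tin",np.round(b[0]),b[1],cv2.minAreaRect(wplane(c,q,59)[:,:2].astype(np.float32)))
for b in blobs(im,(5,170,60),(18,255,255),(0,0,640,400),1500):
    q=quad(b[2]);q=cv2.convexHull(q)[:,0];print("div",cv2.minAreaRect(wplane(c,q,43)[:,:2].astype(np.float32)))
C={n:calibration(n) for n in("scene","side")}
B={}
for n,roi in(("scene",(200,120,440,250)),("side",(230,180,420,335))):
    f=np.ascontiguousarray(grab_frame(n)[:,:,::-1]);B[n]=[np.round(b[0],1).tolist() for b in blobs(f,(0,170,60),(4,255,255),roi,25)]
print("red",B)
cv2.imwrite("pics/w15c.png",cv2.resize(im[110:290,180:540],None,fx=2.2,fy=2.2,interpolation=2))
```

```text
tin [318. 192.] 2622 ((510.1584777832031, 221.07003784179688), (41.175254821777344, 61.93483352661133), 85.46013641357422)
div ((513.7392578125, 276.93560791015625), (187.01956176757812, 105.11732482910156), 86.5116958618164)
red {'scene': [[352.6, 193.4], [329.6, 221.8]], 'side': [[273.3, 206.8], [288.6, 226.9]]}
```

View pics/w15c.png

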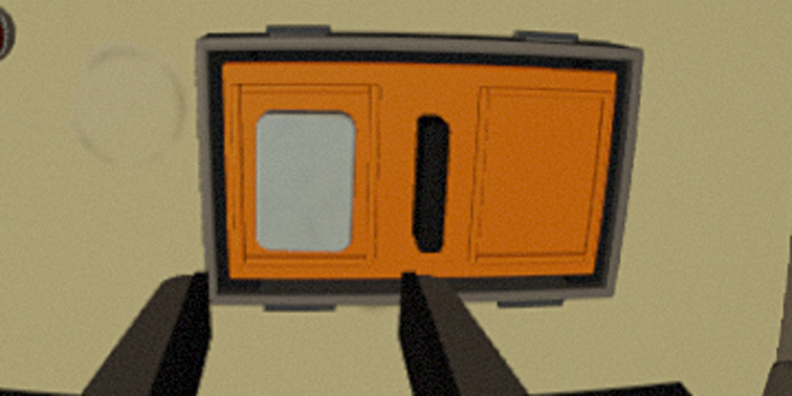

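The tin lies inside the left recess (crop 256–356, 110–252), the divider is square in the case, and the red pots have not moved. Handing in.

```bash
python3 -c "
from station import ticket
print(ticket.close_job())"
```

```text
the job is handed in; nothing more can be done
None
```

The job is handed in: the three blue pots are one per cell, the divider is on the ledges with its bar up, the tin is in one recess, and the red pots are untouched. The final images agree, but no verdict was shown.

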